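Put the washed bowl covers away in the counter lift

TASK

Put the washed bowl covers away in the counter's lift well: wind the crank until the platform is fully up, stand the soap carton that was left on it upright in the white tray, and nest all the covers there are on the middle of the platform, hollow side up as they lie, the largest at the bottom and each smaller one sitting fully down and centred inside the next larger. Then wind the platform fully down again with the stack on it. Leave the other goods on the counter where they are.

Things in the scene. Friction and masses are not known exactly. Their poses are not given: they have to be found in the camera images.
- lift_top (a point): centre of the top face of the lift platform (182 mm square, cork mat); z up. It moves up and down in the well, a blue open-topped square housing on the counter: 202 mm outside, 190 mm inside, 140 mm tall, sides along this point's x and y. Platform 25 mm above the counter when fully down, 135 mm fully up
- lift (a joint): height of the platform above its lowest position, m: 0 fully down, 0.110 fully up. Geared to the crank (8.75 mm per rad of crank); it stays where it is left, and yields only to more than about 25 N
- crank (a joint): turn of the hand crank about its vertical axis, rad: 0 with the platform down, 12.57 (two full turns) with it up; it grows anticlockwise seen from above, which raises the platform. Stops at both ends. Needs about 4 N at the handle, no spring
- crank_axis (a point): point on the crank's vertical axis at the height of the middle of its handle (147 mm above the counter). The crank sits on a grey gearbox 90 mm square and 100 mm tall, 260 mm from the middle of the well, beside it
- crank_grip (a point): middle of the crank's handle: an upright red cylinder, 26 mm diameter, 52 mm tall (from 26 mm below to 26 mm above this point), that spins freely on its pin, 65 mm from the crank axis; the flat crank arm runs just under it. Take it from above and lead it around the circle
- carton: soap carton, green with a yellow band, 60 mm (own x) by 45 mm (own y) by 85 mm tall, 180 g; origin at the centre of its underside. It stands on the platform, down in the well, at the start
- tray: fixed white square tray, 120 mm outside, walls 4 mm thick and 22 mm high, floor 4 mm thick; origin at the centre of its underside
- cover_a: blue domed bowl cover, 152 mm diameter, 55 mm tall, lying hollow side up on its flat knob (54 mm diameter, 14 mm high); may be absent. Origin: centre of the knob's face (underside); z up. Rim: upright band 8 mm thick, 15 mm tall, outer diameter 152 mm, edge 55 mm above the origin; floor of the hollow 19 mm above it: there the next smaller cover's knob stands when nested
- cover_b: yellow domed bowl cover, 132 mm diameter, 55 mm tall, lying hollow side up on its flat knob (54 mm diameter, 14 mm high); may be absent. Origin: centre of the knob's face (underside); z up. Rim: upright band 8 mm thick, 15 mm tall, outer diameter 132 mm, edge 55 mm above the origin; floor of the hollow 19 mm above it: there the next smaller cover's knob stands when nested
- cover_c: green domed bowl cover, 112 mm diameter, 55 mm tall, lying hollow side up on its flat knob (54 mm diameter, 14 mm high); may be absent. Origin: centre of the knob's face (underside); z up. Rim: upright band 8 mm thick, 15 mm tall, outer diameter 112 mm, edge 55 mm above the origin; floor of the hollow 19 mm above it: there the next smaller cover's knob stands when nested
- cover_d: orange domed bowl cover, 92 mm diameter, 55 mm tall, lying hollow side up on its flat knob (54 mm diameter, 14 mm high); may be absent. Origin: centre of the knob's face (underside); z up. Rim: upright band 8 mm thick, 15 mm tall, outer diameter 92 mm, edge 55 mm above the origin; floor of the hollow 19 mm above it: there the next smaller cover's knob stands when nested
- bottle_1: squat amber bottle with yellow cap, 56 mm diameter, 105 mm tall; origin at the centre of its underside; bystander, leave it alone
- bottle_2: second squat amber bottle with yellow cap, 56 mm diameter, 105 mm tall; origin at the centre of its underside; bystander, leave it alone
- jar: clear jar with green cap, 80 mm diameter, 110 mm tall; origin at the centre of its underside; bystander, leave it alone
- tape: roll of brown tape lying flat, 90 mm diameter, 45 mm tall; origin at the centre of its underside; bystander, leave it alone
- soap_box: blue box 60 x 90 x 50 mm; origin at the centre of its underside; bystander, leave it alone
- tin: round tin with a red label, 70 mm diameter, 80 mm tall; origin at the centre of its underside; bystander, leave it alone
- calculator: black desk calculator 150 x 90 x 20 mm; origin at the centre of its underside; bystander, leave it alone
There are look-alikes about, which are no part of the job. Leave any black look-alike of the carton alone.

How it is judged:
By the outcome, as a careful person would: the job done as asked, in the order asked, and still so for the second after the job is handed in, with the robot touching nothing.
Of cover_a, cover_b, cover_c, cover_d only 2 to 4 are there at a start; the rules pass over those that are not, and their reading is None.
At some moment in a run one of cover_a, cover_b, cover_c, cover_d may be knocked a few centimetres aside while the robot is not near it.
It also fails if it takes over 210 s, if anything falls off the work surface, if the arm or the gripper's body presses on something with over 40 N, if the wrist force passes 120 N, or if a joint passes its speed limit or range.

ROBOT

A 6-joint arm with a two-finger parallel gripper is mounted at the origin on the work surface. World frame = base frame: x ahead of the robot, y to its left, z up, the work surface at z = 0. Lengths are in mm, angles in degrees, forces in N, time in s.
With the tool pointing down it reaches from about 325 to 875 mm from the base axis. Payload 4.4 kg.
Tool frame: the origin (TCP) lies between the finger pads; the fingertips stand 25 mm ahead of it and the grasp point (between the pads) lies 6 mm ahead of it; z points along the fingers, y is the direction in which the jaws open and shut (so a half turn about z gives the same grasp; the last joint's range is limited). The gripper opens to 85 mm and grips with 20 to 120 N. Pads are 22 mm wide; open, the fingers measure 114 mm over their backs; the gripper's body (76 mm by 85 mm) begins 54 mm behind the grasp point. The pads swing forward as they close: fully open they stand 13 mm farther back than shut.
Start: joints at [-84.253, 11.837, 88.321, -0, 79.842, -8.623], TCP at [142.69, -557.016, 256.282] pointing down, gripper open.
Joint ranges: [-156.59, 156.59], [-49.26, 127.26], [12.9, 141.05], [-63.56, 243.56], [4.71, 150.69], [-161.64, 161.64]. Speed limits (degrees/s): [159.86, 159.86, 180, 180, 180, 180].

INTERFACE

Orientations are given as a 3x3 rotation matrix whose columns are the frame's x, y, z axes.
In Python, from station import monitor, cams, arm gives the robot as it stands.
- The arm moves only by the tool apply_moves, never from a script. Its argument "deltas" is a list that holds one entry, the list of rows, each a list of 7 numbers: the closure, from -1 (fully open) to 1 (shut), then the shift along the tool's x, y, z in units of 60 mm (1.0 is 60 mm), then the turn, a rotation vector about the tool's x, y, z in units of 10 degrees (1.0 is 10 degrees). In form: [[[gripper, x, y, z, ax, ay, az], ...]]. A call has 1 to 5 rows; each row is the pose to reach, as a shift and turn from the pose commanded when the call began, along the tool's axes at that moment; what a row does not reach only later rows make up. A row lasts 1/8 s, in which the tool goes at most 62.5 mm and 10.7 degrees, less where a joint would pass 70% of its speed; a pose out of reach is approached as far as the arm can. A call with a gripper value outside its range is refused whole. The fingers move at their own pace and stop on an object; "newtons" is the grip in N (left out, the last holds). Time passes only in rows, so rows that repeat a pose let the fingers close. It gives the time, the measured TCP pose, the force and the opening at its end, in the units of the state.
- monitor.sense(): the state, without advancing time (a new reading comes with each control period).
- cams.read_camera(name): name is "scene" or "side" or "wrist"; returns (picture, depth): 480x640x3 uint8, blue, green, red; 480x640 float32, mm along the optical axis (not along the pixel's ray), 0 where there is no reading.
- cams.get_calibration(name): a dict with "vertical_fov" (degrees; the focal length in pixels is half the picture's height over the tangent of half this angle, whatever the lens; pixels are square), "cx", "cy" (the principal point, pixels), "distortion" ([k1, k2, p1, p2, k3] as OpenCV has them; the pictures are not rectified), "R" (3x3) and "t" (3): a world point X has camera coordinates R X + t; the wrist camera has in their place "tool_from_camera" (4x4, takes a point from camera to tool coordinates, whose origin is the TCP and whose axes are the flange's). Camera axes: x right, y down, z forward; pixel columns grow to the right and rows downward; lengths in mm; the calibration is good to about 2 mm. A picture is of the moment at which its call begins: read the wrist's pose just before it. get_calibration takes no time and is no camera call.
- arm.sign_off(): hands the job in, once; it reports no verdict.
The state is a dict: "t": time; "qpos": joint angles; "qd": joint speeds; "joint_torque": joint torques, N m; "ee_pos": TCP position; "eef_rot": TCP orientation; "force": force on the tool from outside, world axes, zero at the start; "torque": the same for the moment, N m; "opening": opening from 0.0 (shut) to 1.0 (fully open).
Only numpy, scipy, OpenCV 4.12 (cv2) and the standard library are available. Lean on these libraries where they do the work, as an engineer would, in place of code of your own. Each camera call takes 0.05 s, during which the arm holds its last target.

## Working session

There is one attempt and no reset: what is moved stays moved. The work goes in short steps, Python scripts to look and compute and a tool call to move; the robot and the scene stay as the last step left them, time stands still between calls to the robot, and variables do not carry over. Pictures are saved under pics/ and viewed, and the job is handed in when it is done.

Besides the shell and the picture viewer there is one more tool, called after "Emit:" as name([rows], argument=value, ...), one row to a line, values as JSON. apply_moves: Moves the arm, as the interface text tells. Its arguments: {"type":"object","properties":{"deltas":{"type":"array"},"newtons":{"type":"number"}},"required":["deltas"]}

```bash
ls -la; mkdir -p pics
cat > h.py <<'E'
import numpy as np, cv2, json
from station import monitor, cams, arm
def K(c):
    f=240/np.tan(np.radians(c['vertical_fov'])/2)
    return np.array([[f,0,c['cx']],[0,f,c['cy']],[0,0,1.]])
def ext(name,s=None):
    c=cams.get_calibration(name)
    if name=='wrist':
        s=s or monitor.sense()
        T=np.eye(4);T[:3,:3]=np.array(s['eef_rot']);T[:3,3]=s['ee_pos']
        W=T@np.array(c['tool_from_camera'])
        return c,W[:3,:3],W[:3,3]
    R=np.array(c['R']);t=np.array(c['t']).ravel()
    return c,R.T,-R.T@t
def shot(name,fn):
    s=monitor.sense(); im,d=cams.read_camera(name)
    cv2.imwrite('pics/%s.png'%fn,im); 
    c,R,o=ext(name,s)
    np.savez('pics/%s.npz'%fn,d=d,im=im,R=R,o=o,K=K(c),dist=np.array(c['distortion'],float))
    return s
def load(fn): return np.load('pics/%s.npz'%fn)
def rays(z,px):
    px=np.array(px,float).reshape(-1,1,2)
    n=cv2.undistortPoints(px,z['K'],z['dist']).reshape(-1,2)
    return np.c_[n,np.ones(len(n))]@z['R'].T
def atz(z,px,h):
    r=rays(z,px);o=z['o'];return o+r*((h-o[2])/r[:,2])[:,None]
def pd(z,px):
    r=rays(z,px);d=np.array([z['d'][int(round(v)),int(round(u))] for u,v in np.array(px).reshape(-1,2)])
    return z['o']+r*d[:,None]
def cloud(z):
    v,u=np.mgrid[0:480,0:640];px=np.c_[u.ravel(),v.ravel()]
    r=rays(z,px);P=z['o']+r*z['d'].reshape(-1,1)
    P[z['d'].ravel()==0]=np.nan
    return P.reshape(480,640,3)
def proj(z,X):
    R=z['R'].T;t=-R@z['o']
    return cv2.projectPoints(np.array(X,float).reshape(-1,1,3),cv2.Rodrigues(R)[0],t,z['K'],z['dist'])[0].reshape(-1,2)
E
python3 - <<'E'
from h import *
np.set_printoptions(precision=2,suppress=True)
for n in('scene','side','wrist'):
    shot(n,n+'0');print(n,cams.get_calibration(n))
print(monitor.sense())
E
```

```text
total 12
drwxr-xr-x  3 agent agent 4096 Dec  7 15:51 .
drwxr-xr-x 23 root  root  4096 Dec  7 15:51 ..
drwxr-xr-x  2 agent agent 4096 Dec  7 15:51 pics
scene {'vertical_fov': 43.27633785975822, 'cx': 316.97447709852594, 'cy': 245.21365398371353, 'distortion': array([-0.12,  0.  ,  0.  ,  0.  ,  0.  ]), 'R': array([[-0.24,  0.97, -0.01],
       [ 0.8 ,  0.2 , -0.56],
       [-0.55, -0.14, -0.83]]), 't': array([ 166.4 , -365.64, 2179.74])}
side {'vertical_fov': 47.72561023048025, 'cx': 313.56771909376005, 'cy': 244.9850068711528, 'distortion': array([-0.16,  0.  ,  0.  ,  0.  ,  0.  ]), 'R': array([[ 1.  , -0.09,  0.02],
       [-0.06, -0.75, -0.66],
       [ 0.07,  0.65, -0.75]]), 't': array([-528.9 ,   55.32, 1700.17])}
wrist {'vertical_fov': 71.37348551441737, 'cx': 317.98432177652023, 'cy': 241.17797715692782, 'distortion': array([0.01, 0.  , 0.  , 0.  , 0.  ]), 'tool_from_camera': array([[  -0.  ,   -0.95,   -0.32,   81.95],
       [   1.  ,   -0.  ,   -0.  ,    0.03],
       [   0.  ,   -0.32,    0.95, -118.5 ],
       [   0.  ,    0.  ,    0.  ,    1.  ]])}
{'t': 0.15, 'qpos': array([-84.25,  11.88,  88.39,   0.  ,  79.84,  -8.62]), 'qd': array([-0.06, -0.2 , -0.22, -0.05,  0.01,  0.04]), 'joint_torque': array([  0.  , -38.35, -29.2 ,  -0.  ,   0.01,   0.  ]), 'ee_pos': array([ 142.65, -556.46,  255.35]), 'eef_rot': array([[ 0.97,  0.25, -0.  ],
       [ 0.25, -0.97,  0.  ],
       [ 0.  , -0.  , -1.  ]]), 'force': array([ 0.01, -0.  , -0.63]), 'torque': array([ 0.06, -0.01, -0.02]), 'opening': 0.997913915335573}
```

View pics/scene0.png

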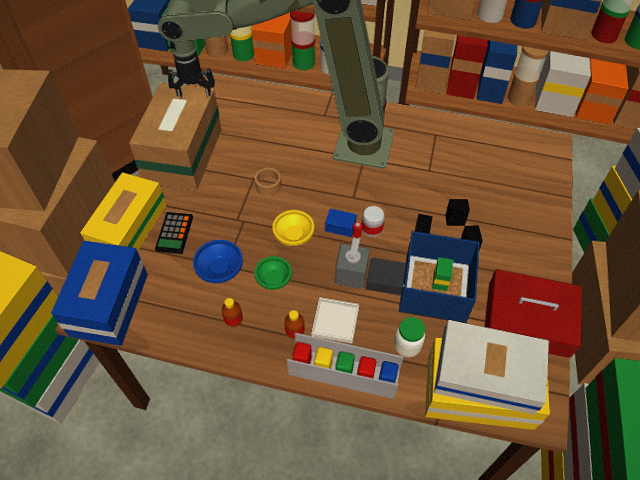

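View pics/side0.png

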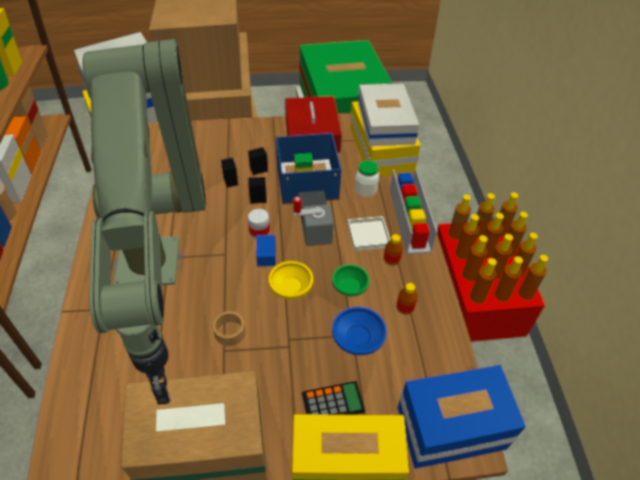

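View pics/wrist0.png

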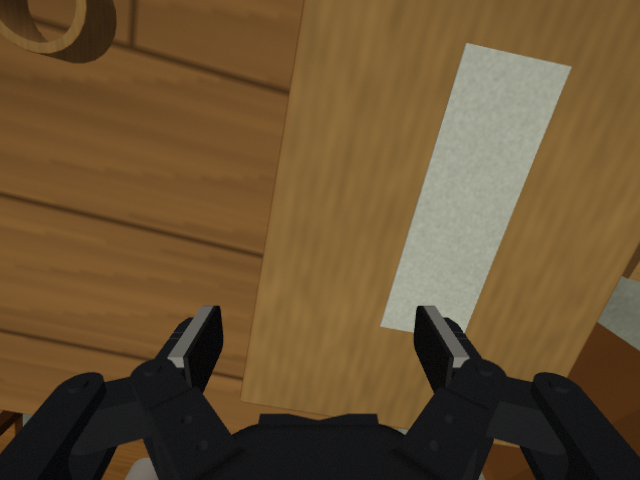

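The scene shows blue (218,261), yellow (293,228) and green (273,272) covers. There is no orange one in view. The well is at (440,275) with the carton inside, the crank at (352,262) and the white tray at (335,320). Next I'll enlarge and measure.

Run:
```python
from h import *
np.set_printoptions(precision=1,suppress=True)
z=load('scene0');im=z['im']
c=im[150:380,160:500];cv2.imwrite('pics/sc0.png',cv2.resize(c,(800,541),interpolation=cv2.INTER_CUBIC))
z2=load('side0');c=z2['im'][140:360,200:440];cv2.imwrite('pics/si0.png',cv2.resize(c,(654,600),interpolation=cv2.INTER_CUBIC))
for z in (z,z2):
    P=cloud(z)
    hsv=cv2.cvtColor(z['im'],cv2.COLOR_BGR2HSV)
    for nm,lo,hi in(('blue',(105,150,60),(130,255,255)),('yel',(22,150,80),(33,255,255)),('grn',(50,120,40),(75,255,255)),('org',(8,180,150),(20,255,255)),('red',(0,200,80),(6,255,255))):
        m=cv2.inRange(hsv,lo,hi)
        n,l,st,ce=cv2.connectedComponentsWithStats(m)
        for i in range(1,n):
            if st[i,4]>25:
                q=P[l==i];q=q[~np.isnan(q[:,0])]
                if len(q)<10: continue
                if (q[:,2].mean()<-20) or abs(q[:,1].mean())>700 or q[:,0].mean()<150:continue
                print(nm,ce[i],st[i,4],'min',np.percentile(q,1,axis=0),'max',np.percentile(q,99,axis=0))
```

```text
blue [340.  222.1] 617 min [350.9 -41.3   4.8] max [418.   44.2  57. ]
blue [439.1 277.1] 3261 min [438.2 234.3  11.7] max [647.3 434.4 143.8]
blue [ 96.8 286.8] 4642 min [ 709.5 -702.2   94.3] max [ 960.7 -524.2  156.7]
blue [217.4 260.9] 1649 min [ 557.1 -399.1   10.8] max [ 702.3 -256.9   59.6]
blue [115.6 318.7] 846 min [ 710.1 -684.6    1.3] max [ 962.9 -521.9   58.1]
blue [388.5 371.2] 305 min [849.5 221.   73. ] max [898.2 262.6  98.5]
blue [486.1 397.3] 276 min [923.7 361.8 164.1] max [929.6 618.1 187.9]
yel [122.1 211. ] 2918 min [ 415.9 -752.8   65.8] max [ 682.6 -592.   127.3]
yel [149.4 224.6] 352 min [ 434.9 -613.2   -1.7] max [ 630.5 -588.1   47. ]
yel [293.  227.4] 1166 min [ 387.  -198.2    2.8] max [518.  -75.6  59.9]
yel [441.7 282. ] 70 min [549.4 322.2  51.7] max [561.5 366.7  84.9]
yel [229.  302.4] 74 min [ 717.1 -275.9   -7.6] max [ 795.7 -219.4  111.4]
yel [293.3 314.7] 76 min [713.7 -74.5  -5.6] max [792.4 -32.6 109.6]
yel [477.  398.8] 1504 min [773.6 347.8  79. ] max [946.3 655.  137.3]
yel [323.4 357.3] 322 min [849.5  42.1  24.9] max [897.8  83.5  99.4]
y
[... 2836 characters left out ...]
 31 min [ 515.2 -499.1   16.4] max [ 531.4 -483.6   25.8]
org [318.9 392.3] 31 min [ 491.5 -503.2   15.3] max [ 507.2 -486.1   27.6]
org [310. 394.] 29 min [ 467.8 -503.5   15.9] max [ 483.1 -490.6   26.3]
red [312.5 116.6] 1707 min [483.5 489.2  45.5] max [675.  736.1  99.4]
red [408.9 190.4] 124 min [845.5 151.8  77.1] max [888.4 191.6  98.3]
red [296.9 205.6] 69 min [473.9  52.7 136.2] max [492.9  65.5 176.5]
red [419.8 234.8] 319 min [844.8 -27.9  25.9] max [888.5  14.7  97.4]
red [259.  231.1] 63 min [331.8  60.2  24.1] max [390.2  81.7  49.9]
red [391.8 257.8] 109 min [749.5 -77.7  14.6] max [796.2 -54.   51.5]
red [405.  307.1] 108 min [ 754.7 -265.7   17. ] max [ 798.8 -240.6   52.5]
```

View pics/sc0.png

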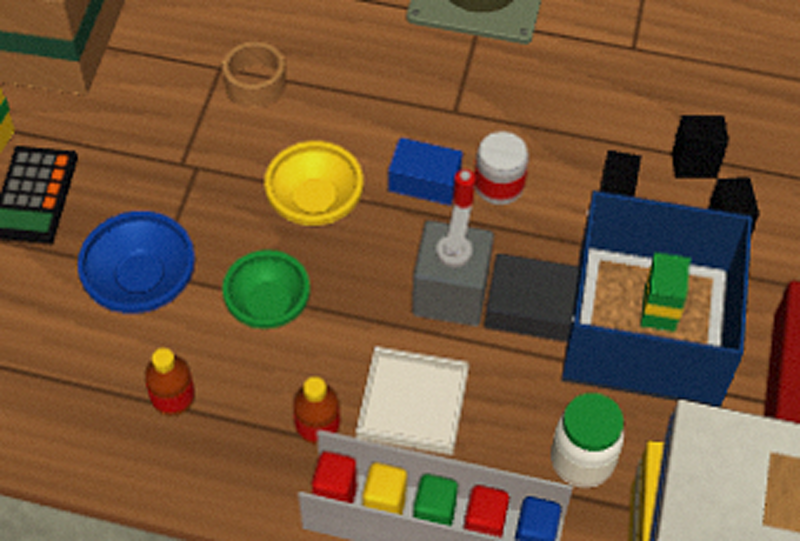

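View pics/si0.png

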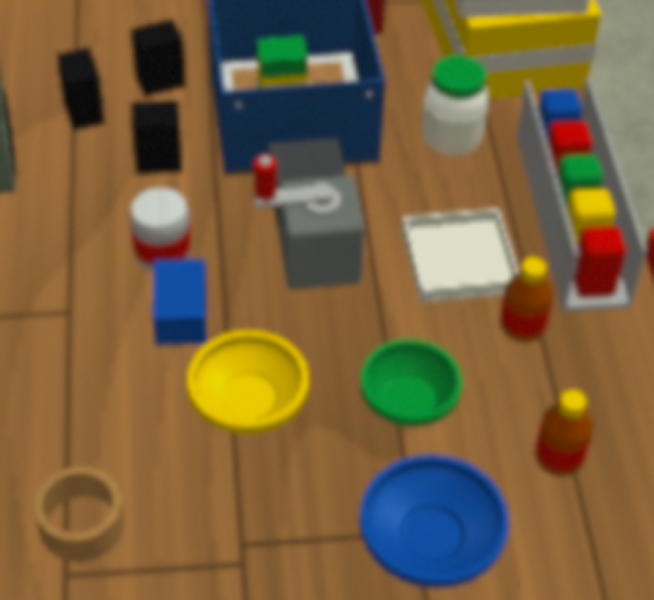

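```bash
cat >> h.py <<'E'
from scipy.spatial.transform import Rotation as Ro
def plan(pos,yaw=None,verbose=1):
    """delta in tool axes/units from present measured pose to pos (yaw of tool x, deg, tool down)"""
    s=monitor.sense();R=np.array(s['eef_rot'])
    if yaw is None: yaw=np.degrees(np.arctan2(R[1,0],R[0,0]))
    c,q=np.cos(np.radians(yaw)),np.sin(np.radians(yaw))
    Rt=np.array([[c,q,0],[q,-c,0],[0,0,-1.]])
    d=R.T@(np.array(pos)-s['ee_pos'])/60
    rv=Ro.from_matrix(R.T@Rt).as_rotvec(degrees=True)/10
    print('d',d.round(3),'rot',rv.round(3),'rows',max(np.linalg.norm(d)*60/62.5,np.linalg.norm(rv)/1.07).round(2))
    return d,rv
def st():
    s=monitor.sense();R=np.array(s['eef_rot']);print('t',round(s['t'],2),'p',np.round(s['ee_pos'],1),'yaw',np.degrees(np.arctan2(R[1,0],R[0,0])).round(2),'tilt',R[:2,2].round(4),'f',np.round(s['force'],1),'op',round(s['opening'],3));return s
E
python3 - <<'E'
from h import *
np.set_printoptions(precision=1,suppress=True)
st()
plan((500,100,400),14)
z=load('scene0');z2=load('side0')
for z in (z,z2):
    P=cloud(z);hsv=cv2.cvtColor(z['im'],cv2.COLOR_BGR2HSV)
    b=cv2.inRange(hsv,(100,120,40),(130,255,255))>0
    w=b&(P[...,2]>134)&(P[...,2]<150)&(P[...,0]<700)&(P[...,0]>400)&(P[...,1]>180)
    print('well',cv2.minAreaRect(P[w][:,:2].astype(np.float32)),w.sum())
    g=(P[...,2]>92)&(P[...,2]<104)&(P[...,0]>480)&(P[...,0]<620)&(P[...,1]>20)&(P[...,1]<150)
    print('gear',cv2.minAreaRect(P[g][:,:2].astype(np.float32)),g.sum())
    g=(P[...,2]>137)&(P[...,2]<180)&(P[...,0]>400)&(P[...,0]<640)&(P[...,1]>0)&(P[...,1]<160)
    print('handle',P[g].mean(0),g.sum())
    g=(P[...,2]>108)&(P[...,2]<125)&(P[...,0]>400)&(P[...,0]<640)&(P[...,1]>0)&(P[...,1]<160)
    print('arm',P[g].mean(0),g.sum())
E
```

```text
t 0.15 p [ 142.6 -556.5  255.3] yaw 14.37 tilt [-0.  0.] f [ 0.  -0.  -0.6] op 0.998
d [ 8.5 -9.1 -2.4] rot [-0. -0.  0.] rows 12.18
well ((541.8632202148438, 333.2776794433594), (208.1876983642578, 202.64291381835938), 2.2159125804901123) 481
gear ((553.3090209960938, 72.77708435058594), (95.41236877441406, 89.69002532958984), 3.1473660469055176) 537
handle [492.5  70.8 162.3] 106
arm [535.7  71.8 116.3] 194
well ((535.948974609375, 324.2179260253906), (198.84481811523438, 209.7425994873047), 1.21842360496521) 210
gear ((547.8002319335938, 67.35000610351562), (90.64360046386719, 94.51744842529297), 1.030817985534668) 355
handle [483.4  61.8 160.3] 110
arm [526.2  64.3 117.1] 178
```

Emit:
apply_moves([
  [[-1,0.6,-0.6,-0.5,0,0,0],[-1,1.2,-1.25,-0.9,0,0,0],[-1,1.8,-1.95,-1.2,0,0,0],[-1,2.4,-2.6,-1.6,0,0,0],[-1,3.1,-3.3,-1.9,0,0,0]],
])

```text
t: 0.78
ee_pos: [274.2, -317.6, 371.1]
eef_rot: [[0.969, 0.247, 0.001], [0.247, -0.969, -0.001], [0.001, 0.001, -1.0]]
force: [0.8, -0.2, -0.2]
opening: 1.005
```

Emit:
apply_moves([
  [[-1,0.68,-0.7,-0.1,0,0,0],[-1,1.35,-1.45,-0.2,0,0,0],[-1,2.05,-2.2,-0.3,0,0,0],[-1,2.7,-2.9,-0.4,0,0,0],[-1,3.4,-3.6,-0.5,0,0,0]],
])

```text
t: 1.4
ee_pos: [418.1, -57.3, 400.5]
eef_rot: [[0.969, 0.248, 0.001], [0.248, -0.969, -0.001], [0.0, 0.001, -1.0]]
force: [0.5, -0.3, 0.8]
opening: 1.001
```

Emit:
apply_moves([
  [[-1,0.68,-0.7,0,0,0,0],[-1,1.35,-1.45,0,0,0,0],[-1,2.0,-2.2,0,0,0,0],[-1,2.0,-2.2,0,0,0,0],[-1,2.0,-2.2,0,0,0,0]],
])

```text
t: 2.02
ee_pos: [500.9, 98.3, 399.8]
eef_rot: [[0.969, 0.249, -0.001], [0.249, -0.969, -0.001], [-0.001, 0.0, -1.0]]
force: [-0.7, -0.7, 0.5]
opening: 1.001
```

Run:
```python
from h import *
st(); shot('wrist','w1'); st()
```

```text
t 2.02 p [500.9  98.3 399.8] yaw 14.41 tilt [-0.0013 -0.0007] f [-0.7 -0.7  0.5] op 1.001
t 2.08 p [500.8  97.7 400. ] yaw 14.33 tilt [-0.0008 -0.0005] f [-0.  -0.7  0.5] op 1.003
```

View pics/w1.png

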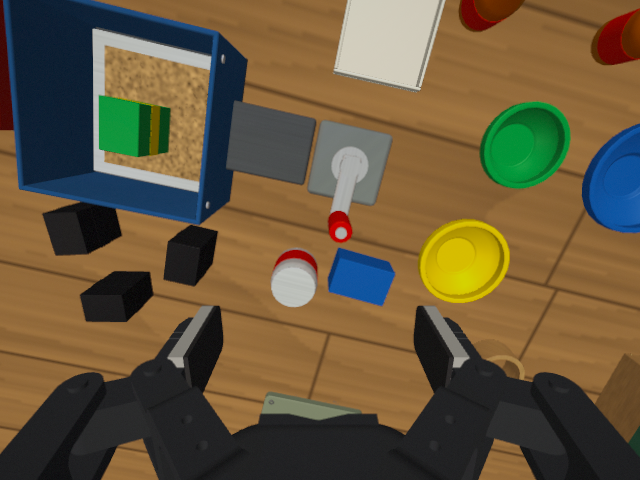

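The wrist view shows the crank hub at (350,165) and the handle's top at (341,232). The gearbox corners are near (320,121), (391,134), (376,206) and (308,192). Next I'll measure these from this view.

Run:
```python
from h import *
np.set_printoptions(precision=1,suppress=True)
z=load('w1');im=z['im']
cv2.imwrite('pics/w1c.png',cv2.resize(im[100:260,280:440],(800,800),interpolation=cv2.INTER_CUBIC)[:600*1+200][:800,:800][:600])
print('handle top',atz(z,[(341,233)],173),pd(z,[(341,233)]))
g=atz(z,[(320,121),(391,134),(376,206),(308,192)],100);print('gear',g,g.mean(0))
P=cloud(z);hsv=cv2.cvtColor(im,cv2.COLOR_BGR2HSV)
b=cv2.inRange(hsv,(100,120,40),(130,255,255))>0
w=b&(P[...,2]>134)&(P[...,2]<150)&(P[...,0]<700)&(P[...,0]>400)&(P[...,1]>180)
print('well',cv2.minAreaRect(P[w][:,:2].astype(np.float32)),w.sum(),P[w][:,2].mean())
for n,m in(('gear',(P[...,2]>96)&(P[...,2]<104)),('arm',(P[...,2]>108)&(P[...,2]<130)),('hand',(P[...,2]>150)&(P[...,2]<180))):
    g=m&(P[...,0]>440)&(P[...,0]<640)&(P[...,1]>0)&(P[...,1]<160)
    print(n,cv2.minAreaRect(P[g][:,:2].astype(np.float32)),P[g].mean(0),g.sum())
for nm,lo,hi,r in(('blue',(100,120,40),(130,255,255),76),('yel',(20,120,80),(34,255,255),66),('grn',(50,100,40),(80,255,255),56)):
    m=(cv2.inRange(hsv,lo,hi)>0)&(P[...,2]>52)&(P[...,2]<58)&(P[...,1]<-40)
    q=P[m];
    if len(q)>20:print(nm,cv2.minEnclosingCircle(q[:,:2].astype(np.float32)),len(q))
```

```text
handle top [[483.6  68.4 173. ]] [[484.9  69.  177.6]]
gear [[589.7 118.7 100. ]
 [596.4  33.3 100. ]
 [508.8  24.2 100. ]
 [504.8 112.4 100. ]] [549.9  72.1 100. ]
well ((539.3424072265625, 331.4773864746094), (200.88104248046875, 203.2274169921875), 2.555419445037842) 5296 139.54673345390682
gear ((550.017578125, 72.25253295898438), (90.79908752441406, 90.69361114501953), 2.586742639541626) [555.2  73.8 100.6] 3990
arm ((524.4619750976562, 67.31504821777344), (94.09994506835938, 44.88283157348633), 10.505367279052734) [536.4  72.2 117. ] 1603
hand ((485.0267028808594, 70.38231658935547), (24.234750747680664, 24.865863800048828), 14.96674919128418) [487.1  71.2 171.9] 524
blue ((519.2113037109375, -162.7118682861328), 205.79541015625) 1028
yel ((534.4159545898438, -142.45663452148438), 149.59764099121094) 1438
grn ((626.5530395507812, -154.0115203857422), 56.50944519042969) 1672
```

View pics/w1c.png

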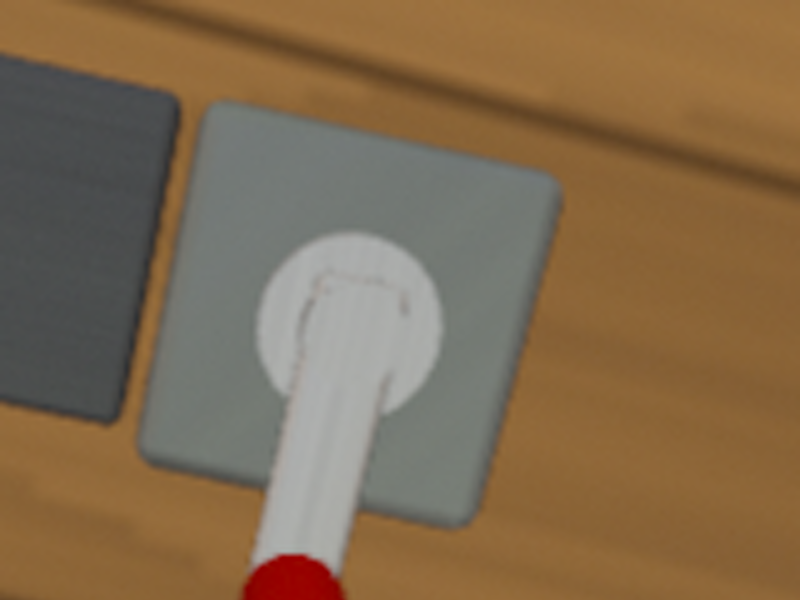

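Run:
```python
from h import *
plan((485.2,69.1,220));plan((485.2,69.1,155))
```

```text
d [-0.368  0.397  3.001] rot [0.002 0.005 0.   ] rows 2.93
d [-0.367  0.397  4.084] rot [0.002 0.005 0.   ] rows 3.95
```

Emit:
apply_moves([
  [[-1,-0.18,0.2,0.8,0,0,0],[-1,-0.368,0.397,1.7,0,0,0],[-1,-0.368,0.397,2.6,0,0,0],[-1,-0.368,0.397,3.3,0,0,0],[-1,-0.368,0.397,3.5,0,0,0]],
])

```text
t: 2.7
ee_pos: [483.2, 68.5, 187.7]
eef_rot: [[0.969, 0.245, -0.006], [0.245, -0.969, 0.0], [-0.006, -0.001, -1.0]]
force: [0.5, 0.6, 0.2]
opening: 0.997
```

Run:
```python
from h import *
st();shot('wrist','w2');plan((485.2,69.1,155))
```

```text
t 2.7 p [483.2  68.5 187.7] yaw 14.21 tilt [-0.0057  0.0001] f [0.5 0.6 0.2] op 0.997
d [ 0.026 -0.001  0.548] rot [-0.007  0.026 -0.   ] rows 0.53
```

View pics/w2.png

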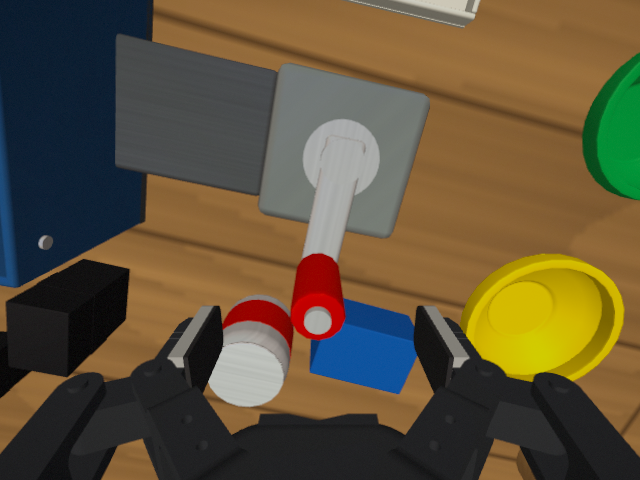

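The handle's top (318,320) is centred between the pads, so I'll go down and close.

Emit:
apply_moves([
  [[-1,0,0,0.54,0,0,0],[-1,0,0,0.54,0,0,0],[1,0,0,0.54,0,0,0],[1,0,0,0.54,0,0,0],[1,0,0,0.54,0,0,0]],
], newtons=30)

```text
t: 3.38
ee_pos: [486.6, 69.9, 159.1]
eef_rot: [[0.969, 0.248, 0.002], [0.248, -0.969, -0.0], [0.002, 0.001, -1.0]]
force: [-0.5, 0.6, -0.0]
opening: 0.379
```

Emit:
apply_moves([
  [[1,0,0,0,0,0,0],[1,0,0,0,0,0,0],[1,0,0,0,0,0,0]],
])

```text
t: 3.75
ee_pos: [486.4, 69.7, 158.9]
eef_rot: [[0.969, 0.248, 0.002], [0.248, -0.969, -0.001], [0.001, 0.001, -1.0]]
force: [-1.2, -1.2, 6.4]
opening: 0.299
```

Run:
```python
from h import *
s=st()
A=np.array([550.3,72.0]);print(np.array(s['ee_pos'])[:2]-A, np.linalg.norm(np.array(s['ee_pos'])[:2]-A))
```

```text
t 3.75 p [486.4  69.7 158.9] yaw 14.38 tilt [ 0.0016 -0.0005] f [-1.2 -1.2  6.4] op 0.299
[-63.85045893  -2.29583222] 63.89172052576721
```

```bash
cat >> h.py <<'E'
def circ(a0,sgn,step,n,yaw=14.37,r=65.):
    y=np.radians(yaw);R=np.array([[np.cos(y),np.sin(y)],[np.sin(y),-np.cos(y)]])
    f=lambda a:r*np.array([np.cos(np.radians(a)),np.sin(np.radians(a))])
    for k in range(0,n,5):
        b=a0+sgn*step*k
        print('call',k//5,[list((R.T@(f(b+sgn*step*(i+1))-f(b))/60).round(3)) for i in range(5)])
E
python3 - <<'E'
from h import *
circ(182.6,1,24,15)
E
```

```text
call 0 [[np.float64(0.002), np.float64(0.45)], [np.float64(0.187), np.float64(0.861)], [np.float64(0.523), np.float64(1.161)], [np.float64(0.952), np.float64(1.299)], [np.float64(1.399), np.float64(1.25)]]
call 1 [[np.float64(0.389), np.float64(-0.227)], [np.float64(0.653), np.float64(-0.592)], [np.float64(0.744), np.float64(-1.033)], [np.float64(0.649), np.float64(-1.474)], [np.float64(0.383), np.float64(-1.837)]]
call 2 [[np.float64(-0.391), np.float64(-0.224)], [np.float64(-0.839), np.float64(-0.269)], [np.float64(-1.267), np.float64(-0.128)], [np.float64(-1.601), np.float64(0.175)], [np.float64(-1.782), np.float64(0.587)]]
```

Emit:
apply_moves([
  [[1,0.002,0.45,0,0,0,0],[1,0.187,0.861,0,0,0,0],[1,0.523,1.161,0,0,0,0],[1,0.952,1.299,0,0,0,0],[1,1.399,1.25,0,0,0,0]],
])

```text
t: 4.38
ee_pos: [585.5, 16.8, 158.9]
eef_rot: [[0.969, 0.247, -0.003], [0.247, -0.969, -0.001], [-0.003, 0.001, -1.0]]
force: [-8.7, 1.6, 11.8]
opening: 0.295
```

Run:
```python
from h import *
s=st();shot('wrist','w3')
A=np.array([550.3,72.0]);d=np.array(s['ee_pos'])[:2]-A;print(d,np.linalg.norm(d),np.degrees(np.arctan2(d[1],d[0])))
```

```text
t 4.38 p [585.5  16.8 158.9] yaw 14.29 tilt [-0.0028 -0.0013] f [-8.7  1.6 11.8] op 0.295
[ 35.1938673  -55.18045726] 65.44838545825256 -57.47043784361718
```

View pics/w3.png

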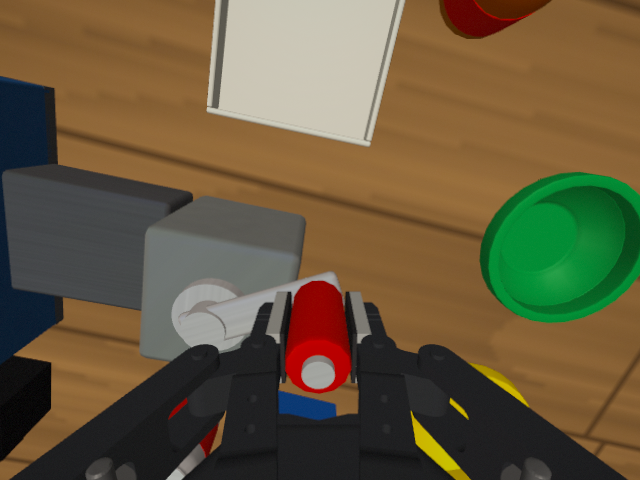

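The handle is held at (318,330), and the crank has followed about 120°. I'll keep winding.

Emit:
apply_moves([
  [[1,0.389,-0.227,0,0,0,0],[1,0.653,-0.592,0,0,0,0],[1,0.744,-1.033,0,0,0,0],[1,0.649,-1.474,0,0,0,0],[1,0.383,-1.837,0,0,0,0]],
])

```text
t: 5.05
ee_pos: [582.8, 129.6, 159.0]
eef_rot: [[0.969, 0.248, 0.006], [0.248, -0.969, -0.003], [0.005, 0.005, -1.0]]
force: [1.5, -9.5, 4.5]
opening: 0.296
```

Emit:
apply_moves([
  [[1,-0.391,-0.224,0,0,0,0],[1,-0.839,-0.269,0,0,0,0],[1,-1.267,-0.128,0,0,0,0],[1,-1.601,0.175,0,0,0,0],[1,-1.782,0.587,0,0,0,0]],
])

```text
t: 5.68
ee_pos: [486.2, 71.7, 159.0]
eef_rot: [[0.969, 0.249, 0.003], [0.249, -0.969, 0.004], [0.004, -0.003, -1.0]]
force: [6.8, 6.0, 0.5]
opening: 0.296
```

Emit:
apply_moves([
  [[1,0.002,0.45,0,0,0,0],[1,0.187,0.861,0,0,0,0],[1,0.523,1.161,0,0,0,0],[1,0.952,1.299,0,0,0,0],[1,1.399,1.25,0,0,0,0]],
])

```text
t: 6.3
ee_pos: [585.5, 16.8, 158.9]
eef_rot: [[0.969, 0.247, -0.003], [0.247, -0.969, -0.001], [-0.003, 0.001, -1.0]]
force: [-8.9, 1.4, 11.9]
opening: 0.298
```

Emit:
apply_moves([
  [[1,0.389,-0.227,0,0,0,0],[1,0.653,-0.592,0,0,0,0],[1,0.744,-1.033,0,0,0,0],[1,0.649,-1.474,0,0,0,0],[1,0.383,-1.837,0,0,0,0]],
])

```text
t: 6.92
ee_pos: [582.8, 129.6, 159.0]
eef_rot: [[0.969, 0.248, 0.006], [0.248, -0.969, -0.003], [0.005, 0.005, -1.0]]
force: [1.3, -9.0, 4.0]
opening: 0.295
```

Emit:
apply_moves([
  [[1,-0.391,-0.224,0,0,0,0],[1,-0.839,-0.269,0,0,0,0],[1,-1.267,-0.128,0,0,0,0],[1,-1.601,0.175,0,0,0,0],[1,-1.782,0.587,0,0,0,0]],
])

```text
t: 7.55
ee_pos: [486.2, 71.7, 159.0]
eef_rot: [[0.969, 0.249, 0.003], [0.249, -0.969, 0.004], [0.004, -0.003, -1.0]]
force: [5.9, 7.2, -0.6]
opening: 0.298
```

Run:
```python
from h import *
s=st()
A=np.array([550.3,72.0]);d=np.array(s['ee_pos'])[:2]-A;print(d,np.linalg.norm(d),np.degrees(np.arctan2(d[1],d[0])))
shot('scene','s2')
z=load('s2');P=cloud(z)
m=(abs(P[...,0]-539)<85)&(abs(P[...,1]-331)<85);print(np.histogram(P[m][:,2],bins=range(0,240,10)))
```

```text
t 7.55 p [486.2  71.7 159. ] yaw 14.41 tilt [0.0034 0.0044] f [ 5.9  7.2 -0.6] op 0.298
[-64.10063928  -0.32904652] 64.1014838180904 -179.70588731518748
(array([   2,    3,    0,    0,    0,    0,    0,    0,    0,    0,    0,
          0,  261, 2009,  176,   34,   40,   46,   38,   41,   39,  224,
        100]), array([  0,  10,  20,  30,  40,  50,  60,  70,  80,  90, 100, 110, 120,
       130, 140, 150, 160, 170, 180, 190, 200, 210, 220, 230]))
```

Emit:
apply_moves([
  [[1,0.0,0.06,0,0,0,0],[1,0.0,0.1,0,0,0,0],[1,0.0,0.1,0,0,0,0]],
])

```text
t: 7.98
ee_pos: [486.6, 69.0, 158.9]
eef_rot: [[0.969, 0.247, -0.002], [0.247, -0.969, 0.01], [0.001, -0.01, -1.0]]
force: [-3.6, 15.0, 10.4]
opening: 0.299
```

Run:
```python
from h import *
s=st()
A=np.array([550.3,72.0]);d=np.array(s['ee_pos'])[:2]-A;print(d,np.linalg.norm(d),np.degrees(np.arctan2(d[1],d[0])))
```

```text
t 7.97 p [486.6  69.  158.9] yaw 14.33 tilt [-0.0016  0.0098] f [-3.6 15.  10.4] op 0.299
[-63.70233885  -3.04541426] 63.77509327701127 -177.26294768961054
```

Emit:
apply_moves([
  [[1,0.0,-0.1,0,0,0,0],[-1,0.0,-0.1,0,0,0,0],[-1,0.0,-0.1,0,0,0,0],[-1,0.0,-0.1,0,0,0,0],[-1,0.0,-0.1,-0.6,0,0,0]],
])

```text
t: 8.6
ee_pos: [482.9, 69.7, 190.8]
eef_rot: [[0.969, 0.248, -0.009], [0.248, -0.969, 0.0], [-0.008, -0.002, -1.0]]
force: [0.5, -0.7, 0.1]
opening: 1.002
```

Run:
```python
from h import *
st();plan((480,250,430))
```

```text
t 8.6 p [482.9  69.7 190.8] yaw 14.34 tilt [-0.0088  0.0003] f [ 0.5 -0.7  0.1] op 1.002
d [ 0.664 -2.932 -3.985] rot [-0.014  0.048 -0.   ] rows 4.79
```

Emit:
apply_moves([
  [[-1,0,0,-0.9,0,0,0],[-1,0.1,-0.3,-1.8,0,0,0],[-1,0.3,-0.9,-2.6,0,0,0],[-1,0.5,-1.6,-3.3,0,0,0],[-1,0.66,-2.3,-3.95,0,0,0]],
])

```text
t: 9.22
ee_pos: [489.9, 214.3, 432.4]
eef_rot: [[0.969, 0.247, 0.001], [0.247, -0.969, 0.0], [0.001, 0.0, -1.0]]
force: [0.1, -0.3, 0.1]
opening: 0.998
```

Emit:
apply_moves([
  [[-1,0,-0.6,0,0,0,0],[-1,0,-0.6,0,0,0,0],[-1,0,-0.6,0,0,0,0]],
])

```text
t: 9.6
ee_pos: [480.9, 247.8, 430.0]
eef_rot: [[0.969, 0.248, -0.001], [0.248, -0.969, -0.001], [-0.002, 0.001, -1.0]]
force: [-0.8, -0.0, -0.6]
opening: 1.003
```

Run:
```python
from h import *
st();shot('wrist','w4')
```

```text
t 9.6 p [480.9 247.8 430. ] yaw 14.36 tilt [-0.0014 -0.0011] f [-0.8 -0.  -0.6] op 1.003
```

View pics/w4.png

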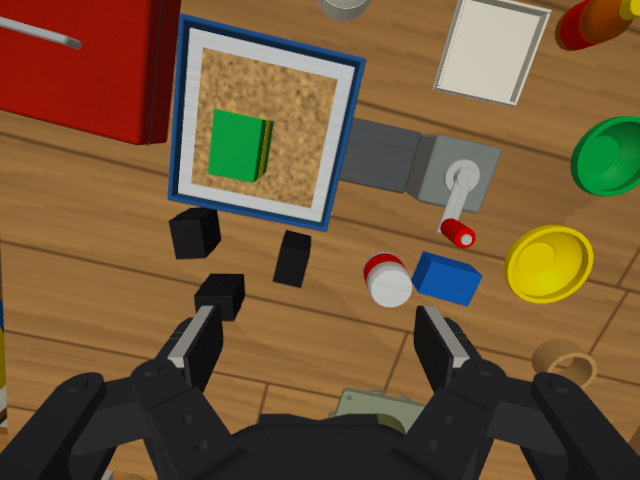

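The platform is up. The carton meant is the green block with the yellow band at (238,145) on the cork. The black blocks at (195,232), (220,295) and (294,258) are look-alikes and stay put.

Run:
```python
from h import *
np.set_printoptions(precision=1,suppress=True)
z=load('w4');im=z['im'];P=cloud(z)
cv2.imwrite('pics/w4c.png',cv2.resize(im[0:240,160:480],(800,600),interpolation=cv2.INTER_CUBIC))
m=(P[...,2]>214)&(P[...,2]<226)&(P[...,1]>230)&(P[...,1]<450)
q=P[m];print('carton',cv2.minAreaRect(q[:,:2].astype(np.float32)),q[:,2].mean(),len(q))
m=(abs(P[...,2]-135)<3)&(abs(P[...,0]-539)<93)&(abs(P[...,1]-331)<93)
q=P[m];print('plat',cv2.minAreaRect(q[:,:2].astype(np.float32)),q[:,2].mean(),len(q))
hsv=cv2.cvtColor(im,cv2.COLOR_BGR2HSV)
b=cv2.inRange(hsv,(100,120,40),(130,255,255))>0
w=b&(P[...,2]>136)&(P[...,2]<145)&(P[...,0]<700)&(P[...,0]>400)&(P[...,1]>180)
print('well',cv2.minAreaRect(P[w][:,:2].astype(np.float32)),w.sum())
for f in('w4','w1','scene0','side0'):
    z=load(f);P=cloud(z);hsv=cv2.cvtColor(z['im'],cv2.COLOR_BGR2HSV)
    m=(hsv[...,1]<50)&(hsv[...,2]>120)&(P[...,2]>-3)&(P[...,2]<30)&(P[...,0]>600)&(P[...,0]<850)&(P[...,1]>-60)&(P[...,1]<200)
    n,l,s,c=cv2.connectedComponentsWithStats(m.astype(np.uint8));k=1+np.argmax(s[1:,4])
    q=P[(l==k)];print('tray',f,cv2.minAreaRect(q[:,:2].astype(np.float32)),len(q))
```

```text
carton ((525.2533569335938, 341.4406433105469), (60.70962142944336, 45.717010498046875), 2.9495978355407715) 220.68164011981085 3226
plat ((538.9871215820312, 331.003173828125), (185.97787475585938, 185.9637908935547), 89.99724578857422) 136.18727839592705 21070
well ((538.7249755859375, 331.72930908203125), (201.75396728515625, 200.9149627685547), 2.401794672012329) 3778
tray w4 ((722.8844604492188, 56.01061248779297), (129.1181182861328, 132.60305786132812), 3.6816136837005615) 8378
tray w1 ((714.1663818359375, 57.542205810546875), (109.85338592529297, 124.8497085571289), 2.8920059204101562) 7630
tray scene0 ((720.7596435546875, 61.79914474487305), (126.29216003417969, 119.36199951171875), 2.927726984024048) 1488
tray side0 ((717.1092529296875, 59.19460678100586), (121.26624298095703, 129.44386291503906), 3.124851703643799) 1036
```

View pics/w4c.png

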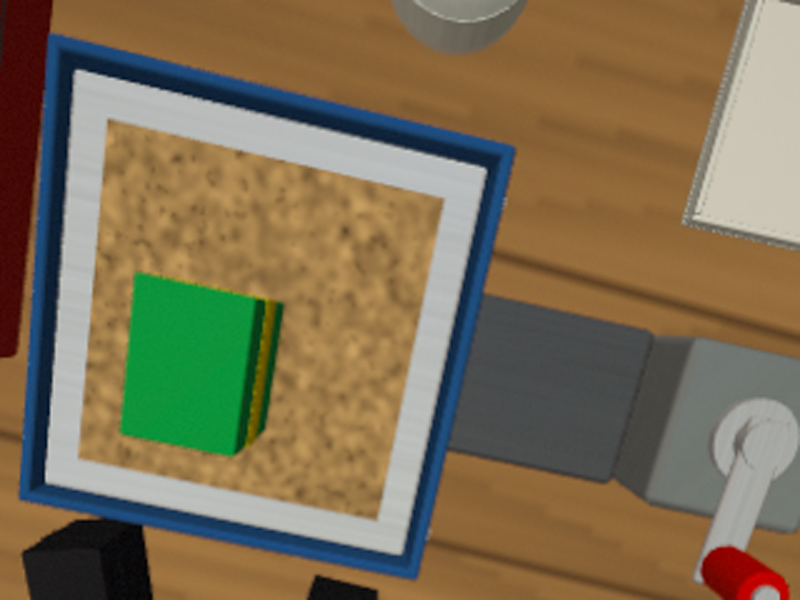

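Run:
```python
from h import *
plan((525.3,341.4,290),2.95);plan((525.3,341.4,191),2.95)
```

```text
d [ 1.107 -1.337  2.331] rot [0.005 0.009 1.136] rows 2.79
d [ 1.11  -1.338  3.981] rot [0.005 0.009 1.136] rows 4.17
```

Emit:
apply_moves([
  [[-1,0.5,-0.6,0.6,0,0,0.5],[-1,1.0,-1.2,1.3,0,0,1.14],[-1,1.107,-1.337,1.9,0,0,1.14],[-1,1.107,-1.337,2.0,0,0,1.14],[-1,1.107,-1.337,2.0,0,0,1.14]],
])

```text
t: 10.28
ee_pos: [525.8, 341.3, 311.3]
eef_rot: [[0.999, 0.05, -0.0], [0.05, -0.999, -0.0], [-0.0, 0.0, -1.0]]
force: [0.2, -0.9, -0.4]
opening: 0.999
```

Run:
```python
from h import *
st();shot('wrist','w5')
plan((525.3,341.4,191),2.95)
```

```text
t 10.28 p [525.8 341.3 311.3] yaw 2.88 tilt [-0.0001 -0.0005] f [ 0.2 -0.9 -0.4] op 0.999
d [-0.02   0.004  2.03 ] rot [-0.004 -0.014 -0.007] rows 1.95
```

View pics/w5.png

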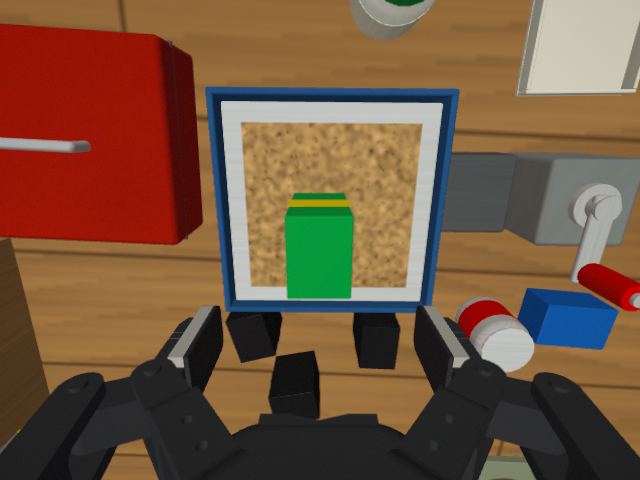

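The carton's top (286–353) is centred between the pads at column 318. I'll go down and grip.

Emit:
apply_moves([
  [[-1,-0.01,0,0.8,0,0,0],[-1,-0.01,0,1.6,0,0,0],[-1,-0.01,0,2.02,0,0,0],[-1,-0.01,0,2.02,0,0,0],[1,-0.01,0,2.02,0,0,0]],
], newtons=35)

```text
t: 10.95
ee_pos: [526.6, 342.8, 193.1]
eef_rot: [[0.999, 0.051, 0.005], [0.051, -0.999, 0.002], [0.005, -0.002, -1.0]]
force: [0.4, 0.0, -0.3]
opening: 0.821
```

Emit:
apply_moves([
  [[1,0,0,0,0,0,0],[1,0,0,0,0,0,0],[1,0,0,0,0,0,0],[1,0,0,-0.5,0,0,0],[1,0,0,-1.2,0,0,0]],
])

```text
t: 11.58
ee_pos: [523.4, 341.9, 260.2]
eef_rot: [[0.999, 0.052, -0.005], [0.052, -0.999, -0.002], [-0.005, 0.002, -1.0]]
force: [0.4, 0.5, -2.1]
opening: 0.525
```

Run:
```python
from h import *
st();plan((640,60,262));plan((720,60,262))
```

```text
t 11.57 p [523.4 341.9 260.2] yaw 2.97 tilt [-0.0047 -0.0019] f [ 0.4  0.5 -2.1] op 0.525
d [ 1.697  4.793 -0.029] rot [0.01  0.027 0.   ] rows 4.88
d [ 3.029  4.863 -0.036] rot [0.01  0.027 0.   ] rows 5.5
```

Emit:
apply_moves([
  [[1,0.4,0.8,-0.2,0,0,0],[1,0.8,1.65,-0.4,0,0,0],[1,1.2,2.5,-0.5,0,0,0],[1,1.6,3.35,-0.5,0,0,0],[1,1.9,4.1,-0.5,0,0,0]],
])

```text
t: 12.2
ee_pos: [652.0, 100.8, 291.4]
eef_rot: [[0.999, 0.051, -0.0], [0.051, -0.999, 0.0], [-0.0, -0.0, -1.0]]
force: [-0.5, 0.3, -2.6]
opening: 0.522
```

Emit:
apply_moves([
  [[1,0,0,0,0,0,0],[1,0,0,0,0,0,0]],
])

```text
t: 12.45
ee_pos: [651.0, 102.8, 291.1]
eef_rot: [[0.999, 0.051, -0.001], [0.051, -0.999, 0.001], [-0.001, -0.001, -1.0]]
force: [0.1, -0.1, -2.4]
opening: 0.527
```

Run:
```python
from h import *
st();shot('wrist','w6')
```

```text
t 12.45 p [651.  102.8 291.1] yaw 2.94 tilt [-0.0014  0.0008] f [ 0.1 -0.1 -2.4] op 0.527
```

View pics/w6.png

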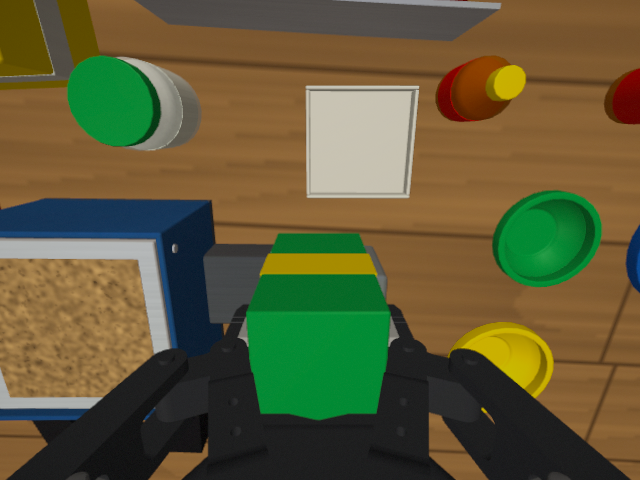

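Tray outer rim corners are (305,86), (419,86), (410,198) and (306,197).

Run:
```python
from h import *
np.set_printoptions(precision=1,suppress=True)
z=load('w6')
c=atz(z,[(305.5,86.5),(418.5,86.5),(409.5,197.5),(306.5,197)],22);print(c,c.mean(0),[np.linalg.norm(c[i]-c[i-1]) for i in range(4)])
t=c.mean(0)
plan((t[0],t[1],290));plan((t[0],t[1],62))
```

```text
[[774.6 122.8  22. ]
 [780.4   3.8  22. ]
 [662.5  -3.2  22. ]
 [657.1 117.2  22. ]] [718.7  60.2  22. ] [np.float64(117.68355256518143), np.float64(119.1405455001739), np.float64(118.09209978780325), np.float64(120.48167090153893)]
d [1.1 0.8 0. ] rot [-0.  0. -0.] rows 1.29
d [1.1 0.8 3.8] rot [-0.  0. -0.] rows 3.89
```

Emit:
apply_moves([
  [[1,0.6,0.45,0,0,0,0],[1,1.13,0.71,0.4,0,0,0],[1,1.13,0.71,1.2,0,0,0],[1,1.13,0.71,2.1,0,0,0],[1,1.13,0.71,2.9,0,0,0]],
])

```text
t: 13.12
ee_pos: [720.3, 65.8, 115.6]
eef_rot: [[0.999, 0.054, -0.001], [0.054, -0.999, 0.0], [-0.001, -0.0, -1.0]]
force: [-0.0, 0.3, -2.6]
opening: 0.527
```

Emit:
apply_moves([
  [[1,0,0,0.4,0,0,0],[1,0,0,0.7,0,0,0],[1,0,0,0.82,0,0,0],[1,0,0,0.88,0,0,0],[1,0,0,0.88,0,0,0]],
])

```text
t: 13.75
ee_pos: [722.1, 63.8, 66.2]
eef_rot: [[0.999, 0.052, 0.002], [0.052, -0.999, 0.0], [0.002, 0.0, -1.0]]
force: [0.3, -1.2, -1.5]
opening: 0.52
```

Run:
```python
from h import *
st();plan((718.7,60.2,60))
```

```text
t 13.75 p [722.1  63.8  66.2] yaw 2.98 tilt [0.0021 0.    ] f [ 0.3 -1.2 -1.5] op 0.52
d [-0.06   0.056  0.102] rot [ 0.001 -0.012 -0.   ] rows 0.13
```

Emit:
apply_moves([
  [[1,-0.05,0.05,0.06,0,0,0],[1,-0.05,0.05,0.1,0,0,0],[1,-0.05,0.05,0.12,0,0,0]],
])

```text
t: 14.12
ee_pos: [719.1, 59.8, 61.8]
eef_rot: [[0.999, 0.052, 0.001], [0.052, -0.999, -0.001], [0.001, 0.001, -1.0]]
force: [-7.2, -0.4, 15.0]
opening: 0.525
```

Emit:
apply_moves([
  [[-0.5,0,0,-0.04,0,0,0],[-0.5,0,0,-0.04,0,0,0],[-0.5,0,0,-0.04,0,0,0],[-0.5,0,0,-0.7,0,0,0],[-0.5,0,0,-1.6,0,0,0]],
])

```text
t: 14.75
ee_pos: [716.5, 60.6, 151.3]
eef_rot: [[0.999, 0.052, -0.006], [0.052, -0.999, 0.0], [-0.006, -0.001, -1.0]]
force: [0.7, -0.4, 0.5]
opening: 0.75
```

Emit:
apply_moves([
  [[-0.5,0,0,-0.9,0,0,0],[-0.5,-0.1,0.2,-1.8,0,0,0],[-0.5,-0.3,0.9,-2.5,0,0,0],[-0.5,-0.7,1.7,-3.0,0,0,0],[-0.5,-1.2,2.5,-3.2,0,0,0]],
])

```text
t: 15.38
ee_pos: [654.7, -94.4, 348.6]
eef_rot: [[0.999, 0.053, 0.005], [0.053, -0.999, -0.002], [0.005, 0.002, -1.0]]
force: [0.5, -0.6, -0.3]
opening: 0.751
```

Run:
```python
from h import *
st();shot('wrist','w7')
```

```text
t 15.38 p [654.7 -94.4 348.6] yaw 3.02 tilt [ 0.0048 -0.0015] f [ 0.5 -0.6 -0.3] op 0.751
```

View pics/w7.png

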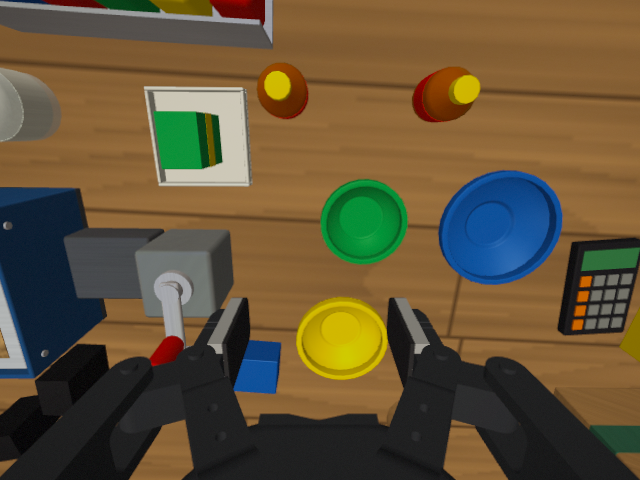

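The carton stands upright in the tray at (185,138). The three covers are blue (500,226), green (364,221) and yellow (342,337), with no orange one in this view either. Next I'll fit the rims.

```bash
cat >> h.py <<'E'
from scipy.optimize import minimize
HSV={'a':((100,120,40),(130,255,255),76),'b':((20,120,80),(34,255,255),66),'c':((50,100,40),(80,255,255),56)}
def fit(fn,k,near,base=0,rad=60):
    z=load(fn);P=cloud(z);hsv=cv2.cvtColor(z['im'],cv2.COLOR_BGR2HSV);lo,hi,r=HSV[k]
    m=(cv2.inRange(hsv,lo,hi)>0)&(np.hypot(P[...,0]-near[0],P[...,1]-near[1])<r+rad)
    t=m&(abs(P[...,2]-base-55)<4)
    q=P[t][:,:2]
    f=lambda c:(lambda d:np.minimum(np.maximum(np.maximum(d-r,r-8-d),0),10).sum())(np.hypot(*(q-c).T))
    best=min((minimize(f,q.mean(0)+np.array(o),method='Nelder-Mead') for o in((0,0),(15,0),(-15,0),(0,15),(0,-15))),key=lambda R:R.fun)
    d=q-best.x;a=np.degrees(np.arctan2(d[:,1],d[:,0]))
    zz=[round(float(np.median(P[t][(a>=b)&(a<b+90)][:,2])),1) if ((a>=b)&(a<b+90)).any() else None for b in(-180,-90,0,90)]
    # image outer-edge check: silhouette contour vs projected top outer circle
    print(k,'centre',best.x.round(1),'n',len(q),'res/pt',round(best.fun/len(q),2),'rim z by quadrant',zz)
    return best.x
E
python3 - <<'E'
from h import *
np.set_printoptions(precision=1,suppress=True)
a=fit('w7','a',(635,-330));b=fit('w7','b',(450,-137));c=fit('w7','c',(626,-155))
z=load('w7');im=z['im'].copy()
for ce,r in((a,76),(b,66),(c,56)):
    th=np.linspace(0,2*np.pi,60);X=np.c_[ce[0]+r*np.cos(th),ce[1]+r*np.sin(th),0*th+55]
    for u,v in proj(z,X): cv2.circle(im,(int(round(u)),int(round(v))),1,(255,255,255),-1)
cv2.imwrite('pics/w7o.png',im)
P=cloud(z)
r=np.hypot(P[...,0]-a[0],P[...,1]-a[1])
for k in range(0,84,4):
    m=(r>=k)&(r<k+4);print(k,np.percentile(P[m][:,2],[10,50,90]).round(0),end=' ')
E
```

```text
a centre [ 627.  -330.1] n 2359 res/pt 0.02 rim z by quadrant [55.3, 55.3, 55.3, 55.6]
b centre [ 450.8 -139.1] n 1525 res/pt 0.05 rim z by quadrant [55.2, 55.5, 55.5, 55.3]
c centre [ 627.1 -154.4] n 1524 res/pt 0.0 rim z by quadrant [55.4, 55.7, 55.7, 55.7]
0 [19. 20. 21.] 4 [19. 20. 21.] 8 [19. 20. 21.] 12 [19. 20. 21.] 16 [19. 20. 21.] 20 [19. 20. 21.] 24 [19. 20. 21.] 28 [19. 21. 23.] 32 [22. 24. 26.] 36 [24. 26. 27.] 40 [26. 27. 29.] 44 [27. 29. 30.] 48 [29. 30. 32.] 52 [30. 32. 33.] 56 [ 2. 33. 35.] 60 [ 1. 36. 38.] 64 [ 1. 39. 51.] 68 [ 1. 53. 56.] 72 [ 1. 54. 56.] 76 [-0.  1.  2.] 80 [-0.  1.  2.]
```

View pics/w7o.png

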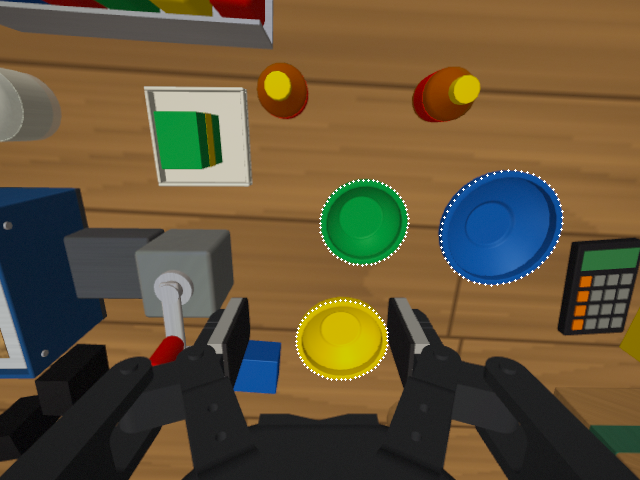

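The projected rims lie on all three covers. Blue goes first, gripped on its −y rim.

Run:
```python
from h import *
plan((630.8,-401.9,130),3.0)
```

```text
d [-0.584  4.957  3.7  ] rot [ 0.044 -0.011 -0.04 ] rows 5.96
```

Emit:
apply_moves([
  [[0,-0.1,0.9,0.3,0,0,0],[0,-0.2,1.8,0.7,0,0,0],[0,-0.3,2.7,1.0,0,0,0],[0,-0.4,3.6,1.3,0,0,0],[0,-0.5,4.5,1.6,0,0,0]],
])

```text
t: 16.05
ee_pos: [638.1, -365.6, 248.4]
eef_rot: [[0.999, 0.052, -0.0], [0.052, -0.999, 0.001], [-0.0, -0.001, -1.0]]
force: [0.1, 0.1, 0.1]
opening: 0.498
```

Emit:
apply_moves([
  [[0,-0.05,0.45,0.8,0,0,0],[0,-0.05,0.45,1.6,0,0,0],[0,-0.05,0.45,1.8,0,0,0],[0,-0.05,0.45,1.8,0,0,0]],
])

```text
t: 16.55
ee_pos: [636.7, -390.6, 140.9]
eef_rot: [[0.999, 0.052, -0.001], [0.052, -0.999, 0.001], [-0.001, -0.001, -1.0]]
force: [-0.3, -0.7, -0.5]
opening: 0.501
```

Run:
```python
from h import *
st();shot('wrist','w8')
c=fit('w8','a',(627,-330))
plan((c[0]+3.8,c[1]-71.9,68),3.0)
```

```text
t 16.55 p [ 636.7 -390.6  140.9] yaw 3.0 tilt [-0.0014  0.0012] f [-0.3 -0.7 -0.5] op 0.501
a centre [ 627.1 -331.6] n 7832 res/pt 0.05 rim z by quadrant [55.6, 55.7, 55.7, 55.3]
d [-0.127  0.196  1.255] rot [ 0.008 -0.01   0.002] rows 1.23
```

View pics/w8.png

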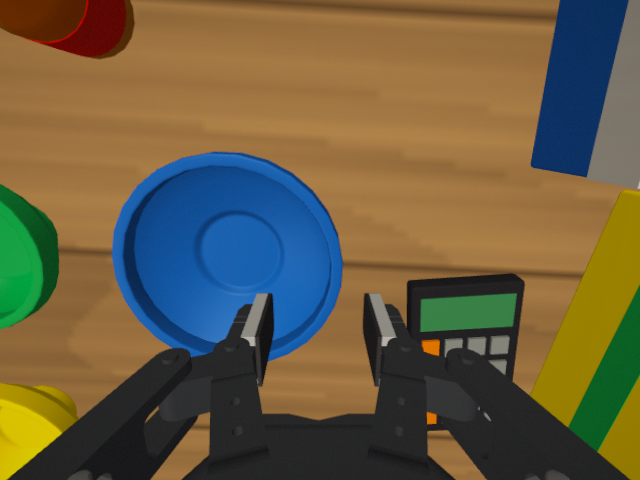

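Emit:
apply_moves([
  [[0,-0.127,0.196,0.3,0,0,0],[0,-0.127,0.196,0.9,0,0,0],[0,-0.127,0.196,1.22,0,0,0],[0,-0.127,0.196,1.22,0,0,0]],
])

```text
t: 17.1
ee_pos: [628.4, -402.7, 66.1]
eef_rot: [[0.999, 0.052, -0.003], [0.052, -0.999, 0.003], [-0.003, -0.003, -1.0]]
force: [-0.7, -0.4, 0.0]
opening: 0.505
```

Run:
```python
from h import *
st();shot('wrist','w9');c=fit('w9','a',(627,-330));
```

```text
t 17.1 p [ 628.4 -402.7   66.1] yaw 2.97 tilt [-0.0034  0.0026] f [-0.7 -0.4  0. ] op 0.505
a centre [ 627.  -331.7] n 15229 res/pt 0.06 rim z by quadrant [55.5, 55.7, 55.5, 55.1]
```

View pics/w9.png

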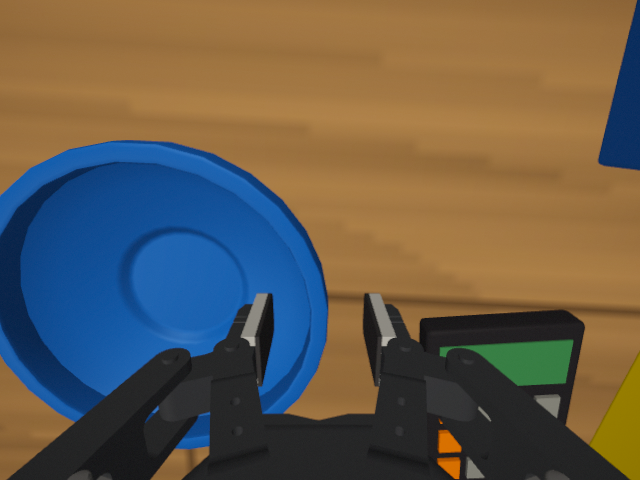

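Emit:
apply_moves([
  [[1,0,0,-0.03,0,0,0],[1,0,0,-0.03,0,0,0],[1,0,0,-0.03,0,0,0],[1,0,0,-0.03,0,0,0],[1,0,0,-0.03,0,0,0]],
], newtons=80)

```text
t: 17.77
ee_pos: [630.7, -404.5, 71.9]
eef_rot: [[0.999, 0.052, 0.003], [0.052, -0.999, -0.002], [0.003, 0.003, -1.0]]
force: [0.7, -1.7, 5.1]
opening: 0.041
```

Run:
```python
from h import *
st();shot('wrist','w10');c=fit('w10','a',(627,-330));
```

```text
t 17.77 p [ 630.7 -404.5   71.9] yaw 2.96 tilt [ 0.0027 -0.0025] f [ 0.7 -1.7  5.1] op 0.041
a centre [ 631.1 -334.1] n 14516 res/pt 0.03 rim z by quadrant [54.7, 55.3, 56.7, 56.5]
```

View pics/w10.png

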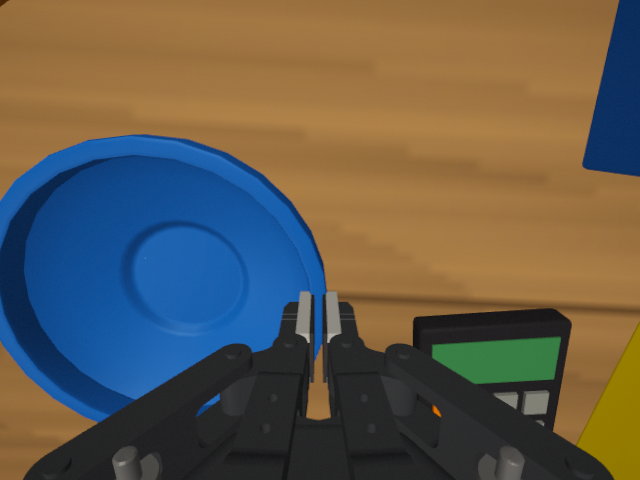

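Emit:
apply_moves([
  [[0.3,0,0,0,0,0,0],[0.3,0,0,0,0,0,0],[0.3,-0.0,0,0.03,0,0,0],[0.3,-0.0,0,0.03,0,0,0],[0.3,0,0,0.03,0,0,0]],
])

```text
t: 18.45
ee_pos: [629.6, -403.3, 68.1]
eef_rot: [[0.999, 0.052, -0.0], [0.052, -0.999, 0.0], [-0.0, -0.0, -1.0]]
force: [0.1, 0.1, 0.9]
opening: 0.35
```

Run:
```python
from h import *
st();shot('wrist','w11');c=fit('w11','a',(627,-330));plan((c[0]+3.8,c[1]-71.9,67),3.0)
```

```text
t 18.45 p [ 629.6 -403.3   68.1] yaw 2.97 tilt [-0.0004  0.0004] f [0.1 0.1 0.9] op 0.35
a centre [ 631.6 -332.5] n 15421 res/pt 0.06 rim z by quadrant [55.6, 55.7, 55.5, 55.1]
d [0.094 0.021 0.022] rot [-0.001  0.001 -0.003] rows 0.09
```

View pics/w11.png

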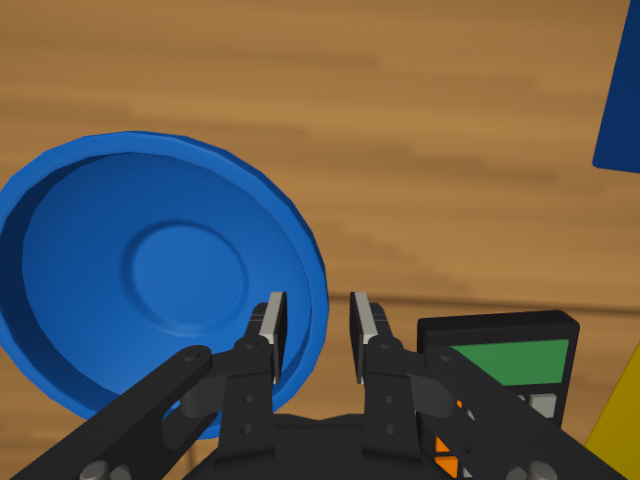

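Emit:
apply_moves([
  [[0.3,0.09,0.02,0.02,0,0,0],[1,0.09,0.02,0.02,0,0,0],[1,0.09,0.02,0.0,0,0,0],[1,0.09,0.02,0.0,0,0,0],[1,0.09,0.02,0.0,0,0,0]],
], newtons=50)

```text
t: 19.12
ee_pos: [635.1, -404.3, 68.3]
eef_rot: [[0.999, 0.052, -0.0], [0.052, -0.999, 0.0], [-0.0, -0.0, -1.0]]
force: [0.0, -0.4, -0.4]
opening: 0.056
```

Emit:
apply_moves([
  [[1,0,0,-0.2,0,0,0],[1,0,0,-0.5,0,0,0],[1,0,0,-0.5,0,0,0],[1,0,0,-0.5,0,0,0]],
])

```text
t: 19.62
ee_pos: [635.4, -404.6, 99.3]
eef_rot: [[0.999, 0.052, 0.001], [0.052, -0.999, -0.001], [0.001, 0.001, -1.0]]
force: [0.4, 0.7, -1.9]
opening: 0.062
```

Run:
```python
from h import *
st();shot('wrist','w12');c=fit('w12','a',(630,-334),30)
```

```text
t 19.62 p [ 635.4 -404.6   99.3] yaw 2.97 tilt [ 0.0008 -0.0007] f [ 0.4  0.7 -1.9] op 0.062
a centre [ 631.3 -334.3] n 14182 res/pt 0.03 rim z by quadrant [87.4, 87.0, 86.1, 85.3]
```

View pics/w12.png

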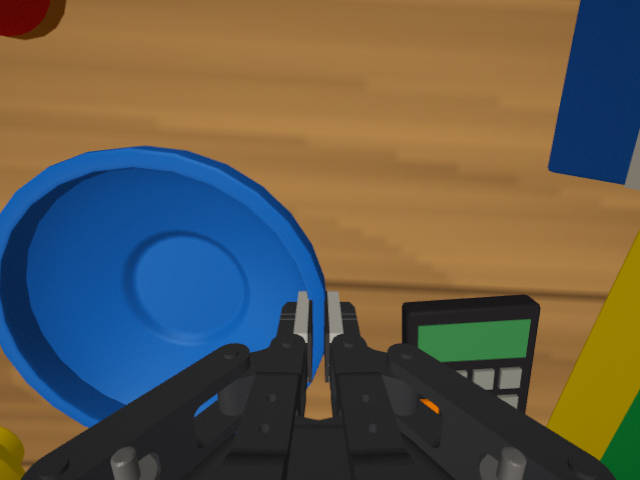

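The cover is held nearly level, with the rim at 87 near side and 85 far side. I'll carry it to the platform.

Emit:
apply_moves([
  [[1,0,-0.1,-0.5,0,0,0],[1,-0.03,-0.4,-1.1,0,0,0],[1,-0.08,-0.9,-1.7,0,0,0],[1,-0.13,-1.5,-2.3,0,0,0],[1,-0.2,-2.2,-2.8,0,0,0]],
], newtons=60)

```text
t: 20.3
ee_pos: [616.0, -272.5, 267.3]
eef_rot: [[0.999, 0.051, 0.0], [0.051, -0.999, -0.0], [0.0, 0.0, -1.0]]
force: [1.2, 0.3, -1.9]
opening: 0.057
```

Emit:
apply_moves([
  [[1,-0.06,-0.7,-0.2,0,0,0],[1,-0.12,-1.4,-0.2,0,0,0],[1,-0.18,-2.1,-0.2,0,0,0],[1,-0.24,-2.8,-0.2,0,0,0],[1,-0.3,-3.5,-0.2,0,0,0]],
])

```text
t: 20.92
ee_pos: [586.7, -62.9, 277.8]
eef_rot: [[0.999, 0.052, -0.001], [0.052, -0.999, 0.0], [-0.001, -0.0, -1.0]]
force: [-0.5, -0.2, -0.5]
opening: 0.051
```

Emit:
apply_moves([
  [[1,-0.06,-0.7,0,0,0,0],[1,-0.12,-1.4,0,0,0,0],[1,-0.18,-2.1,0,0,0,0],[1,-0.24,-2.8,0,0,0,0],[1,-0.3,-3.5,0,0,0,0]],
])

```text
t: 21.55
ee_pos: [557.8, 145.6, 277.7]
eef_rot: [[0.999, 0.052, -0.002], [0.052, -0.999, -0.0], [-0.002, 0.0, -1.0]]
force: [0.5, -0.2, -0.7]
opening: 0.053
```

Emit:
apply_moves([
  [[1,-0.06,-0.7,0,0,0,0],[1,-0.12,-1.4,0,0,0,0],[1,-0.155,-1.96,0,0,0,0],[1,-0.155,-1.96,0.1,0,0,0],[1,-0.155,-1.96,0.1,0,0,0]],
])

```text
t: 22.18
ee_pos: [542.5, 260.6, 270.9]
eef_rot: [[0.999, 0.052, -0.003], [0.052, -0.999, -0.002], [-0.003, 0.002, -1.0]]
force: [0.2, 0.4, -1.5]
opening: 0.052
```

Run:
```python
from h import *
s=st();shot('wrist','w13');c=fit('w13','a',(539,331),s['ee_pos'][2]-67.5)
print(c-s['ee_pos'][:2])
z=load('w13');P=cloud(z)
hsv=cv2.cvtColor(z['im'],cv2.COLOR_BGR2HSV)
b=cv2.inRange(hsv,(100,120,40),(130,255,255))>0
w=b&(P[...,2]>136)&(P[...,2]<145)&(P[...,0]<700)&(P[...,0]>400)&(P[...,1]>180)
print('well',cv2.minAreaRect(P[w][:,:2].astype(np.float32)),w.sum())
```

```text
t 22.18 p [542.5 260.6 270.9] yaw 2.98 tilt [-0.0029 -0.0017] f [ 0.2  0.4 -1.5] op 0.052
a centre [538.3 331. ] n 12760 res/pt 0.03 rim z by quadrant [259.0, 258.5, 257.4, 257.1]
[-4.12313005 70.39874878]
well ((561.4466552734375, 332.8910217285156), (155.9359588623047, 201.78919982910156), 2.2462241649627686) 4643
```

View pics/w13.png

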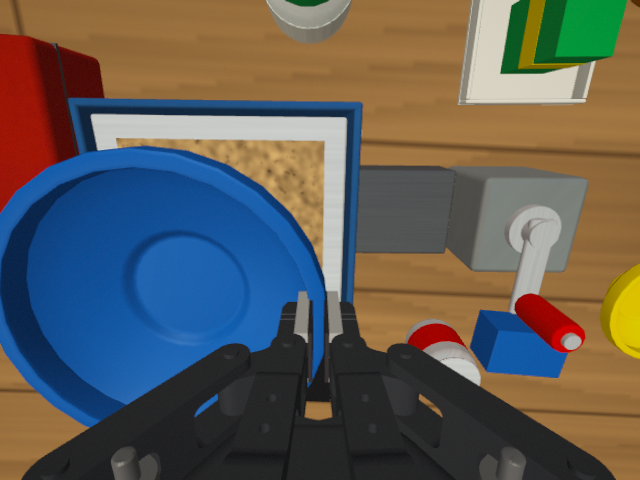

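Emit:
apply_moves([
  [[1,0.01,0,0.5,0,0,0],[1,0.01,0,0.9,0,0,0],[1,0.01,0,1.05,0,0,0],[1,0.01,0,1.1,0,0,0],[1,0.01,0,1.1,0,0,0]],
])

```text
t: 22.85
ee_pos: [544.6, 261.2, 207.4]
eef_rot: [[0.999, 0.051, 0.002], [0.051, -0.999, 0.0], [0.002, -0.0, -1.0]]
force: [-0.4, -0.1, -1.4]
opening: 0.056
```

Run:
```python
from h import *
s=st();shot('wrist','w14');c=fit('w14','a',(539,331),135)
```

```text
t 22.85 p [544.6 261.2 207.4] yaw 2.94 tilt [0.0015 0.0005] f [-0.4 -0.1 -1.4] op 0.056
a centre [541. 331.] n 7229 res/pt 0.02 rim z by quadrant [193.8, 191.1, 191.9, 191.5]
```

Emit:
apply_moves([
  [[1,-0.02,0,0.03,0,0,0],[1,-0.02,0,0.06,0,0,0],[1,-0.02,0,0.06,0,0,0]],
])

```text
t: 23.28
ee_pos: [542.8, 261.4, 203.0]
eef_rot: [[0.999, 0.052, 0.0], [0.052, -0.999, 0.0], [0.0, -0.0, -1.0]]
force: [0.2, 0.2, -1.7]
opening: 0.054
```

Run:
```python
from h import *
s=st();shot('wrist','w15');c=fit('w15','a',(539,331),135)
```

```text
t 23.27 p [542.8 261.4 203. ] yaw 2.97 tilt [0.0004 0.0002] f [ 0.2  0.2 -1.7] op 0.054
a centre [538.8 331.7] n 13562 res/pt 0.03 rim z by quadrant [191.2, 191.0, 190.4, 189.8]
```

Emit:
apply_moves([
  [[1,0,0,0.015,0,0,0],[0.3,0,0,0.015,0,0,0],[0.3,0,0,0.015,0,0,0],[0.3,0,0,-0.3,0,0,0],[0.3,0,0,-0.8,0,0,0]],
])

```text
t: 23.95
ee_pos: [542.2, 261.2, 251.4]
eef_rot: [[0.999, 0.052, -0.002], [0.052, -0.999, -0.0], [-0.002, 0.0, -1.0]]
force: [1.1, -0.1, -0.2]
opening: 0.347
```

Emit:
apply_moves([
  [[0,0,0.4,-0.8,0,0,0],[0,-0.2,0.9,-1.4,0,0,0],[0,-0.4,1.4,-1.7,0,0,0],[0,-0.4,1.4,-1.7,0,0,0]],
])

```text
t: 24.45
ee_pos: [524.0, 175.0, 357.3]
eef_rot: [[0.999, 0.049, 0.007], [0.049, -0.999, 0.001], [0.007, -0.001, -1.0]]
force: [0.6, 0.0, 0.9]
opening: 0.497
```

Run:
```python
from h import *
s=st();shot('wrist','w16');c=fit('w16','a',(539,331),135)
z=load('w16');P=cloud(z)
hsv=cv2.cvtColor(z['im'],cv2.COLOR_BGR2HSV)
b=cv2.inRange(hsv,(100,120,40),(130,255,255))>0
w=b&(P[...,2]>136)&(P[...,2]<145)&(P[...,0]<700)&(P[...,0]>400)&(P[...,1]>180)
print('well',cv2.minAreaRect(P[w][:,:2].astype(np.float32)),w.sum())
```

```text
t 24.45 p [524.  175.  357.3] yaw 2.83 tilt [0.0072 0.001 ] f [0.6 0.  0.9] op 0.497
a centre [539.2 332. ] n 5447 res/pt 0.02 rim z by quadrant [190.6, 190.5, 190.5, 190.3]
well ((538.641845703125, 331.8866271972656), (201.84136962890625, 201.76124572753906), 2.2615694999694824) 4262
```

View pics/w16.png

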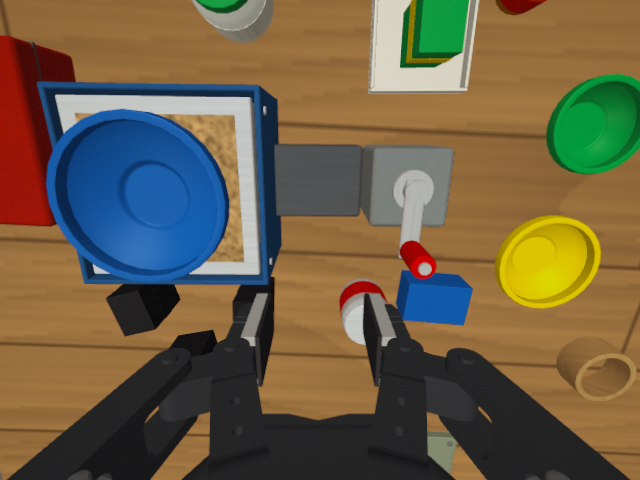

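Blue sits level at (539.2,332.0), against (538.6,331.9) for the middle of the well. Yellow is next.

Run:
```python
from h import *
b=fit('w16','b',(450,-137));c=fit('w16','c',(627,-155))
plan((b[0]+3.2,b[1]-61.9,130),3.0)
```

```text
b centre [ 450.2 -138.3] n 1964 res/pt 0.04 rim z by quadrant [54.9, 55.4, 55.4, 55.3]
c centre [ 626.7 -153.8] n 1879 res/pt 0.02 rim z by quadrant [55.2, 55.1, 55.4, 55.3]
d [-1.5    6.204  3.744] rot [-0.006 -0.025 -0.011] rows 7.1
```

Emit:
apply_moves([
  [[0,-0.2,0.8,0.1,0,0,0],[0,-0.4,1.65,0.2,0,0,0],[0,-0.6,2.5,0.3,0,0,0],[0,-0.85,3.4,0.5,0,0,0],[0,-1.1,4.3,0.8,0,0,0]],
])

```text
t: 25.12
ee_pos: [470.6, -85.6, 304.5]
eef_rot: [[0.999, 0.053, 0.001], [0.053, -0.999, 0.0], [0.001, -0.0, -1.0]]
force: [1.1, -0.7, -0.1]
opening: 0.5
```

Emit:
apply_moves([
  [[0,-0.2,0.8,0.5,0,0,0],[0,-0.4,1.5,1.1,0,0,0],[0,-0.4,1.8,1.8,0,0,0],[0,-0.4,1.88,2.3,0,0,0],[0,-0.4,1.88,2.3,0,0,0]],
])

```text
t: 25.75
ee_pos: [450.5, -197.1, 163.5]
eef_rot: [[0.999, 0.052, -0.007], [0.052, -0.999, 0.005], [-0.006, -0.005, -1.0]]
force: [-0.7, -0.3, 0.4]
opening: 0.502
```

Run:
```python
from h import *
st();shot('wrist','w17')
c=fit('w17','b',(450,-138))
plan((c[0]+3.2,c[1]-61.9,68),3.0)
```

```text
t 25.75 p [ 450.5 -197.1  163.5] yaw 2.96 tilt [-0.0066  0.0049] f [-0.7 -0.3  0.4] op 0.502
b centre [ 450.3 -139.8] n 5956 res/pt 0.03 rim z by quadrant [55.6, 55.7, 55.6, 55.5]
d [0.027 0.072 1.627] rot [-0.015  0.016 -0.001] rows 1.56
```

View pics/w17.png

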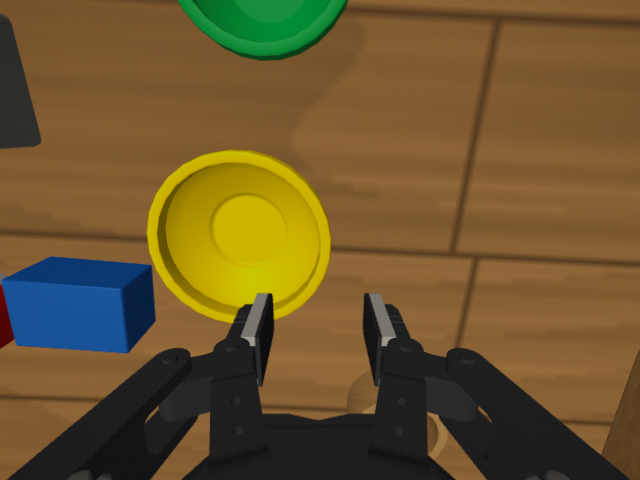

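Emit:
apply_moves([
  [[0.2,0.0,0.06,0.6,0,0,0],[0.2,0.0,0.06,1.2,0,0,0],[0.2,0.0,0.06,1.55,0,0,0],[0.2,0.0,0.06,1.55,0,0,0],[0.2,0.0,0.06,1.55,0,0,0]],
])

```text
t: 26.42
ee_pos: [454.3, -202.9, 75.9]
eef_rot: [[0.999, 0.053, 0.003], [0.053, -0.999, -0.002], [0.003, 0.002, -1.0]]
force: [0.7, -0.2, 0.5]
opening: 0.401
```

Run:
```python
from h import *
st();shot('wrist','w18');c=fit('w18','b',(450,-138));plan((c[0]+3.2,c[1]-61.9,68),3.0)
```

```text
t 26.43 p [ 454.3 -202.9   75.9] yaw 3.02 tilt [ 0.0032 -0.002 ] f [ 0.7 -0.2  0.5] op 0.401
b centre [ 450.3 -140.1] n 12649 res/pt 0.05 rim z by quadrant [55.6, 55.7, 55.6, 55.4]
d [-0.013 -0.018  0.132] rot [ 0.014 -0.019  0.001] rows 0.13
```

View pics/w18.png

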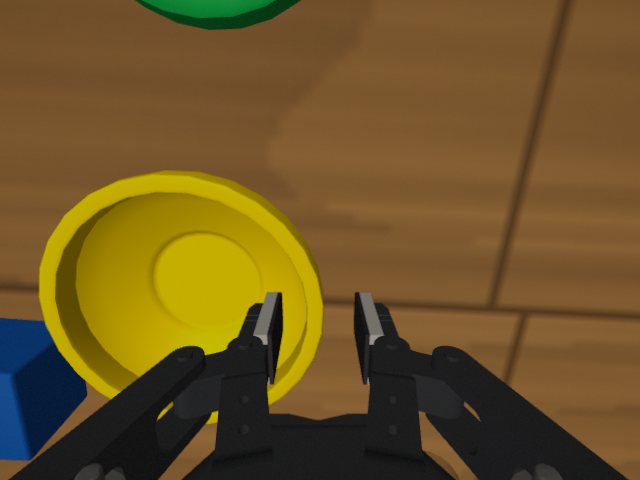

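Emit:
apply_moves([
  [[0.2,-0.01,-0.01,0.12,0,0,0],[0.2,-0.01,-0.01,0.12,0,0,0],[1,-0.01,-0.01,0.12,0,0,0],[1,-0.01,-0.01,0.11,0,0,0],[1,-0.01,-0.01,0.11,0,0,0]],
], newtons=55)

```text
t: 27.1
ee_pos: [451.8, -201.8, 67.2]
eef_rot: [[0.999, 0.052, -0.0], [0.052, -0.999, -0.0], [-0.0, 0.0, -1.0]]
force: [-0.2, 0.2, -0.2]
opening: 0.082
```

Emit:
apply_moves([
  [[1,0,0,0,0,0,0],[1,0,0,-0.2,0,0,0],[1,0,0,-0.5,0,0,0],[1,0,0,-0.5,0,0,0],[1,0,0,-0.5,0,0,0]],
])

```text
t: 27.72
ee_pos: [451.8, -201.7, 97.3]
eef_rot: [[0.999, 0.052, 0.0], [0.052, -0.999, 0.0], [0.0, -0.0, -1.0]]
force: [-1.0, 1.1, -1.5]
opening: 0.077
```

Run:
```python
from h import *
s=st();shot('wrist','w19');c=fit('w19','b',(450,-140),31);print(c-s['ee_pos'][:2])
```

```text
t 27.73 p [ 451.8 -201.7   97.3] yaw 2.97 tilt [0. 0.] f [-1.   1.1 -1.5] op 0.077
b centre [ 446.9 -140.3] n 11950 res/pt 0.02 rim z by quadrant [86.0, 85.7, 85.0, 84.8]
[-4.89706464 61.40313278]
```

View pics/w19.png

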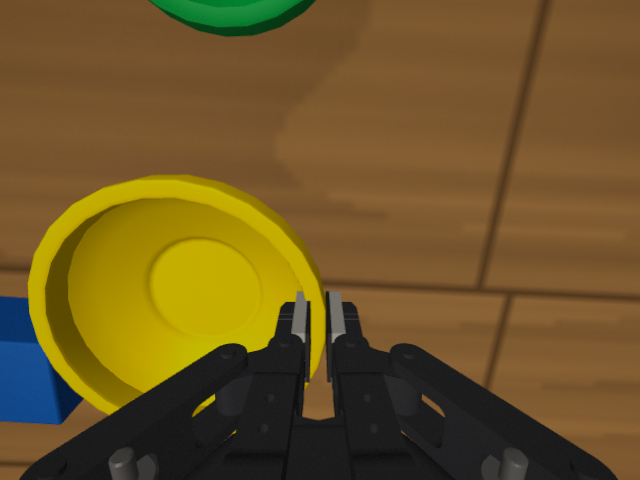

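Emit:
apply_moves([
  [[1,0,0,-0.5,0,0,0],[1,0.05,-0.2,-1.2,0,0,0],[1,0.15,-0.6,-1.9,0,0,0],[1,0.3,-1.2,-2.5,0,0,0],[1,0.47,-1.9,-3.0,0,0,0]],
])

```text
t: 28.4
ee_pos: [474.2, -85.8, 278.1]
eef_rot: [[0.999, 0.05, 0.0], [0.05, -0.999, -0.0], [0.0, 0.0, -1.0]]
force: [1.4, 0.5, -2.4]
opening: 0.076
```

Emit:
apply_moves([
  [[1,0.175,-0.7,-0.2,0,0,0],[1,0.35,-1.4,-0.2,0,0,0],[1,0.52,-2.1,-0.2,0,0,0],[1,0.7,-2.8,-0.2,0,0,0],[1,0.875,-3.5,-0.2,0,0,0]],
])

```text
t: 29.02
ee_pos: [515.3, 127.3, 288.1]
eef_rot: [[0.999, 0.052, -0.002], [0.052, -0.999, -0.0], [-0.002, 0.0, -1.0]]
force: [0.1, 0.1, -1.7]
opening: 0.077
```

Emit:
apply_moves([
  [[1,0.175,-0.7,0,0,0,0],[1,0.35,-1.4,0,0,0,0],[1,0.52,-2.0,0,0,0,0],[1,0.6,-2.38,0,0,0,0],[1,0.6,-2.38,0,0,0,0]],
])

```text
t: 29.65
ee_pos: [543.8, 271.3, 288.2]
eef_rot: [[0.999, 0.054, -0.002], [0.054, -0.999, -0.001], [-0.002, 0.001, -1.0]]
force: [0.1, -1.2, -1.1]
opening: 0.08
```

Emit:
apply_moves([
  [[1,0,0,0,0,0,0],[1,0,0,0,0,0,0]],
])

```text
t: 29.9
ee_pos: [544.3, 269.2, 289.3]
eef_rot: [[0.999, 0.05, -0.0], [0.05, -0.999, -0.001], [-0.0, 0.001, -1.0]]
force: [1.3, -0.6, -1.7]
opening: 0.08
```

Run:
```python
from h import *
s=st();shot('wrist','w20');c=fit('w20','b',(539,331),s['ee_pos'][2]-67);o=c-s['ee_pos'][:2];print(o)
fit('w20','a',(539,331),135)
plan((539.2-o[0],332.0-o[1],221))
```

```text
t 29.9 p [544.3 269.2 289.3] yaw 2.88 tilt [-0.0003 -0.0005] f [ 1.3 -0.6 -1.7] op 0.08
b centre [539.5 330.5] n 12312 res/pt 0.02 rim z by quadrant [277.9, 277.6, 276.9, 276.7]
[-4.82360153 61.34324507]
a centre [538.8 333.2] n 3420 res/pt 0.0 rim z by quadrant [190.5, 190.6, 190.5, None]
d [-0.005 -0.024  1.14 ] rot [0.002 0.    0.   ] rows 1.09
```

View pics/w20.png

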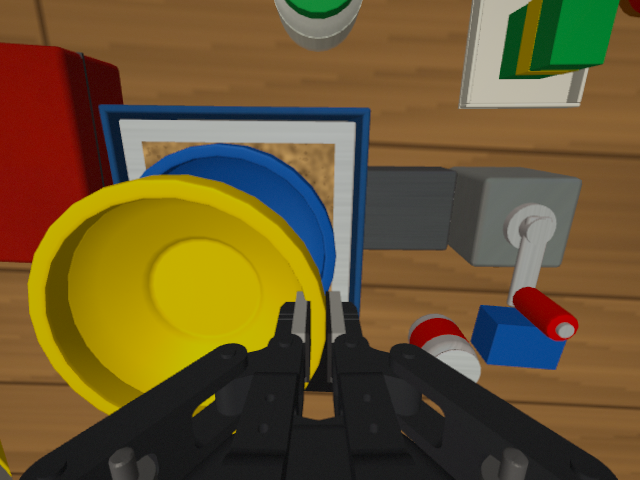

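Emit:
apply_moves([
  [[1,-0.005,-0.02,0.5,0,0,0],[1,-0.005,-0.02,0.9,0,0,0],[1,-0.005,-0.02,1.05,0,0,0],[1,-0.005,-0.02,1.07,0,0,0],[1,-0.005,-0.02,1.07,0,0,0]],
])

```text
t: 30.58
ee_pos: [544.7, 271.7, 226.4]
eef_rot: [[0.999, 0.052, 0.002], [0.052, -0.999, 0.001], [0.002, -0.001, -1.0]]
force: [0.5, 0.6, -1.7]
opening: 0.078
```

Emit:
apply_moves([
  [[1,0,0,0.02,0,0,0],[1,0,0,0.02,0,0,0]],
])

```text
t: 30.82
ee_pos: [544.2, 271.7, 224.5]
eef_rot: [[0.999, 0.052, 0.001], [0.052, -0.999, 0.0], [0.001, -0.0, -1.0]]
force: [0.4, 0.4, -1.1]
opening: 0.077
```

Run:
```python
from h import *
s=st();shot('wrist','w21');c=fit('w21','b',(539,331),154);fit('w21','a',(539,331),135)
```

```text
t 30.82 p [544.2 271.7 224.5] yaw 2.97 tilt [0.0011 0.0004] f [ 0.4  0.4 -1.1] op 0.077
b centre [539.4 332.9] n 11171 res/pt 0.03 rim z by quadrant [212.6, 212.2, 211.9, 211.2]
a centre [538.8 333. ] n 6046 res/pt 0.0 rim z by quadrant [190.6, 190.5, 190.6, None]
```

Emit:
apply_moves([
  [[1,-0.005,0,0.03,0,0,0],[1,-0.005,0,0.05,0,0,0],[1,-0.005,0,0.05,0,0,0]],
])

```text
t: 31.25
ee_pos: [543.7, 271.6, 221.0]
eef_rot: [[0.999, 0.052, 0.0], [0.052, -0.999, 0.0], [0.0, -0.0, -1.0]]
force: [-0.7, -1.3, -1.6]
opening: 0.076
```

Run:
```python
from h import *
s=st();shot('wrist','w22');c=fit('w22','b',(539,331),154);fit('w22','a',(539,331),135)
```

```text
t 31.25 p [543.7 271.6 221. ] yaw 2.97 tilt [0.0001 0.    ] f [-0.7 -1.3 -1.6] op 0.076
b centre [538.7 332.8] n 12740 res/pt 0.03 rim z by quadrant [209.6, 209.5, 209.5, 209.2]
a centre [538.8 333. ] n 6556 res/pt 0.0 rim z by quadrant [190.7, 190.6, 190.6, None]
```

Yellow is within 0.3 mm of blue's centre and seated, rim at 209.4. I'll release it.

Emit:
apply_moves([
  [[1,0,0,0.005,0,0,0],[0.4,0,0,0,0,0,0],[0.4,0,0,0,0,0,0],[0.4,0,0,-0.3,0,0,0],[0.4,0,0,-0.8,0,0,0]],
])

```text
t: 31.92
ee_pos: [543.1, 271.5, 269.2]
eef_rot: [[0.999, 0.052, -0.002], [0.052, -0.999, -0.001], [-0.002, 0.0, -1.0]]
force: [0.5, -0.2, 1.1]
opening: 0.302
```

Emit:
apply_moves([
  [[0,0,0.4,-0.8,0,0,0],[0,-0.1,1.0,-1.4,0,0,0],[0,-0.1,1.7,-1.6,0,0,0],[0,0.0,2.4,-1.6,0,0,0],[0,0.0,2.4,-1.6,0,0,0]],
])

```text
t: 32.55
ee_pos: [551.9, 125.3, 366.9]
eef_rot: [[0.999, 0.048, 0.003], [0.048, -0.999, -0.0], [0.003, 0.0, -1.0]]
force: [0.8, 0.7, -0.3]
opening: 0.498
```

Run:
```python
from h import *
s=st();shot('wrist','w23');fit('w23','b',(539,331),154);fit('w23','a',(539,331),135);c=fit('w23','c',(627,-154));plan((c[0]+2.7,c[1]-51.9,130),3.0)
```

```text
t 32.55 p [551.9 125.3 366.9] yaw 2.73 tilt [ 0.003  -0.0003] f [ 0.8  0.7 -0.3] op 0.498
b centre [539.3 332.6] n 4775 res/pt 0.02 rim z by quadrant [209.5, 209.4, 209.4, 209.3]
a centre [539.2 332.4] n 2639 res/pt 0.01 rim z by quadrant [190.5, 190.4, 190.7, None]
c centre [ 627.1 -153.7] n 2081 res/pt 0.03 rim z by quadrant [55.3, 55.2, 55.5, 55.3]
d [1.022 5.6   3.939] rot [-0.003 -0.012 -0.017] rows 6.65
```

View pics/w23.png

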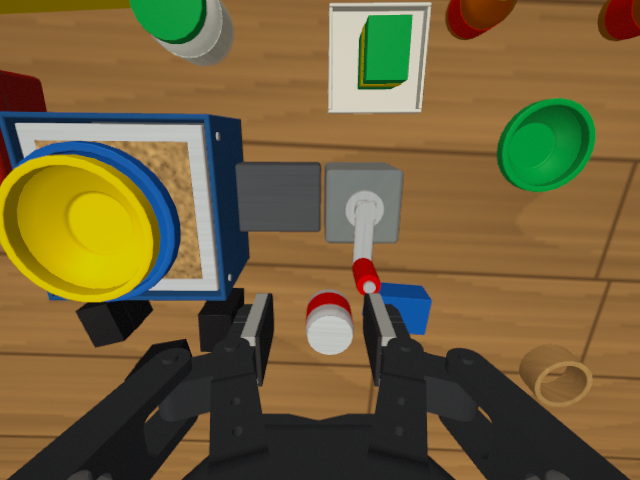

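Emit:
apply_moves([
  [[0,0.15,0.8,0.1,0,0,0],[0,0.3,1.65,0.3,0,0,0],[0,0.5,2.5,0.5,0,0,0],[0,0.65,3.4,0.8,0,0,0],[0,0.8,4.2,1.2,0,0,0]],
])

```text
t: 33.22
ee_pos: [613.3, -121.9, 293.8]
eef_rot: [[0.999, 0.053, 0.003], [0.053, -0.999, -0.0], [0.003, 0.0, -1.0]]
force: [0.6, 0.6, 0.6]
opening: 0.499
```

Emit:
apply_moves([
  [[0,0.15,0.7,0.5,0,0,0],[0,0.22,1.3,1.1,0,0,0],[0,0.22,1.4,1.8,0,0,0],[0.2,0.22,1.4,2.3,0,0,0],[0.2,0.22,1.4,2.3,0,0,0]],
])

```text
t: 33.85
ee_pos: [628.0, -202.5, 151.5]
eef_rot: [[0.999, 0.053, -0.006], [0.053, -0.999, 0.004], [-0.006, -0.004, -1.0]]
force: [0.1, -0.1, -1.6]
opening: 0.403
```

Run:
```python
from h import *
st();shot('wrist','w24')
c=fit('w24','c',(627,-154))
plan((c[0]+2.7,c[1]-51.9,68),3.0)
```

```text
t 33.85 p [ 628.  -202.5  151.5] yaw 3.03 tilt [-0.0065  0.0037] f [ 0.1 -0.1 -1.6] op 0.403
c centre [ 627.3 -154.9] n 5248 res/pt 0.02 rim z by quadrant [55.6, 55.7, 55.8, 55.5]
d [0.008 0.063 1.434] rot [-0.009  0.012  0.004] rows 1.38
```

View pics/w24.png

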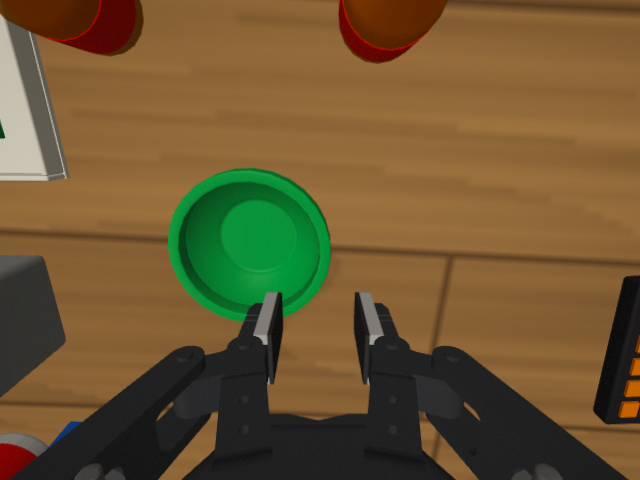

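Emit:
apply_moves([
  [[0.2,-0.02,0.045,0.6,0,0,0],[0.2,-0.02,0.045,1.1,0,0,0],[0.2,-0.02,0.045,1.35,0,0,0],[0.2,-0.02,0.045,1.35,0,0,0],[0.2,-0.02,0.045,1.35,0,0,0]],
])

```text
t: 34.52
ee_pos: [630.1, -207.8, 76.1]
eef_rot: [[0.999, 0.052, 0.003], [0.052, -0.999, -0.002], [0.003, 0.002, -1.0]]
force: [0.5, -0.6, -0.1]
opening: 0.401
```

Run:
```python
from h import *
st();shot('wrist','w25');c=fit('w25','c',(627,-154));plan((c[0]+2.7,c[1]-51.9,68),3.0)
```

```text
t 34.52 p [ 630.1 -207.8   76.1] yaw 2.99 tilt [ 0.0034 -0.0016] f [ 0.5 -0.6 -0.1] op 0.401
c centre [ 627.2 -155.1] n 9915 res/pt 0.04 rim z by quadrant [55.6, 55.6, 55.7, 55.3]
d [-0.003 -0.016  0.136] rot [ 0.011 -0.02  -0.002] rows 0.13
```

Emit:
apply_moves([
  [[0.2,0.02,0.0,0.12,0,0,0],[0.2,0.02,0.0,0.12,0,0,0],[1,0.02,0.0,0.12,0,0,0],[1,0.02,0.0,0.11,0,0,0],[1,0.02,0.0,0.11,0,0,0]],
], newtons=55)

```text
t: 35.2
ee_pos: [629.6, -207.3, 67.2]
eef_rot: [[0.999, 0.052, -0.0], [0.052, -0.999, 0.0], [-0.0, -0.0, -1.0]]
force: [-1.0, 0.6, -0.8]
opening: 0.07
```

Emit:
apply_moves([
  [[1,0,0,0,0,0,0],[1,0,0,-0.2,0,0,0],[1,0,0,-0.5,0,0,0],[1,0,0,-0.5,0,0,0],[1,0,0,-0.5,0,0,0]],
])

```text
t: 35.83
ee_pos: [630.0, -207.4, 97.9]
eef_rot: [[0.999, 0.052, 0.001], [0.052, -0.999, -0.0], [0.001, 0.001, -1.0]]
force: [-1.0, -0.2, -2.1]
opening: 0.072
```

Run:
```python
from h import *
s=st();shot('wrist','w26');c=fit('w26','c',(627,-155),31);o=c-s['ee_pos'][:2];print(o)
plan((539.2-o[0],332.2-o[1],310))
```

```text
t 35.83 p [ 630.  -207.4   97.9] yaw 2.97 tilt [ 0.0009 -0.0005] f [-1.  -0.2 -2.1] op 0.072
c centre [ 630.5 -156.2] n 10406 res/pt 0.03 rim z by quadrant [86.6, 86.4, 86.2, 86.0]
[ 0.49103248 51.22420354]
d [-1.091 -8.204 -3.545] rot [-0.001  0.002 -0.   ] rows 8.64
```

View pics/w26.png

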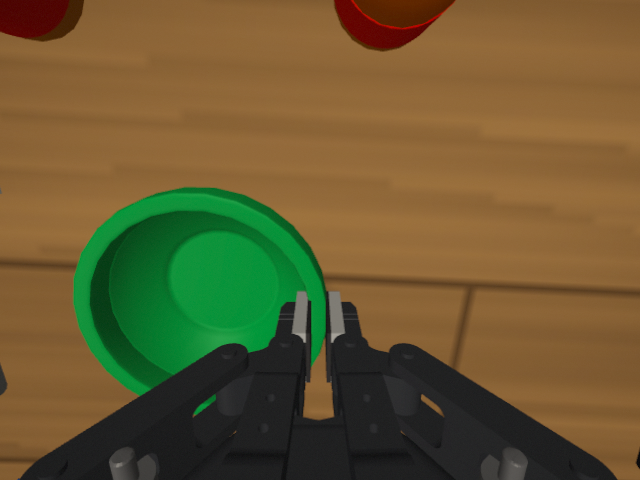

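Emit:
apply_moves([
  [[1,0,-0.1,-0.6,0,0,0],[1,-0.03,-0.4,-1.3,0,0,0],[1,-0.1,-0.9,-2.0,0,0,0],[1,-0.2,-1.5,-2.7,0,0,0],[1,-0.3,-2.2,-3.2,0,0,0]],
])

```text
t: 36.5
ee_pos: [604.9, -75.8, 291.0]
eef_rot: [[0.999, 0.051, 0.002], [0.051, -0.999, -0.0], [0.001, 0.0, -1.0]]
force: [-0.2, 0.5, -1.2]
opening: 0.074
```

Emit:
apply_moves([
  [[1,-0.09,-0.7,-0.3,0,0,0],[1,-0.18,-1.4,-0.34,0,0,0],[1,-0.27,-2.1,-0.34,0,0,0],[1,-0.37,-2.8,-0.34,0,0,0],[1,-0.46,-3.5,-0.34,0,0,0]],
])

```text
t: 37.12
ee_pos: [565.6, 133.2, 308.9]
eef_rot: [[0.999, 0.052, -0.002], [0.052, -0.999, -0.0], [-0.002, 0.0, -1.0]]
force: [0.6, -0.6, -2.4]
opening: 0.066
```

Emit:
apply_moves([
  [[1,-0.09,-0.7,0,0,0,0],[1,-0.18,-1.4,0,0,0,0],[1,-0.27,-2.1,0,0,0,0],[1,-0.331,-2.504,0,0,0,0],[1,-0.331,-2.504,0,0,0,0]],
])

```text
t: 37.75
ee_pos: [537.8, 282.4, 308.6]
eef_rot: [[0.998, 0.055, -0.002], [0.055, -0.998, -0.001], [-0.002, 0.0, -1.0]]
force: [0.4, 0.4, -1.2]
opening: 0.071
```

Emit:
apply_moves([
  [[1,0,0,0,0,0,0],[1,0,0,0,0,0,0],[1,0,0,0,0,0,0]],
])

```text
t: 38.12
ee_pos: [539.2, 280.0, 309.7]
eef_rot: [[0.999, 0.05, -0.0], [0.05, -0.999, -0.0], [-0.0, 0.0, -1.0]]
force: [-0.7, 1.0, -1.1]
opening: 0.07
```

Run:
```python
from h import *
s=st();shot('wrist','w27');c=fit('w27','c',(539,331),s['ee_pos'][2]-67);o=c-s['ee_pos'][:2];print(o)
fit('w27','b',(539,331),154);fit('w27','a',(539,331),135)
plan((539.2-o[0],332.2-o[1],240))
```

```text
t 38.12 p [539.2 280.  309.7] yaw 2.89 tilt [-0.     -0.0001] f [-0.7  1.  -1.1] op 0.07
c centre [539.8 331.2] n 10420 res/pt 0.02 rim z by quadrant [298.4, 298.2, 297.9, 297.8]
[ 0.58859053 51.21366105]
b centre [538.6 333.9] n 3195 res/pt 0.01 rim z by quadrant [209.7, 209.6, 209.6, None]
a centre [538.9 333.2] n 3318 res/pt 0.0 rim z by quadrant [190.7, 190.6, 190.5, None]
d [-0.009 -0.016  1.163] rot [ 0.    -0.001 -0.   ] rows 1.12
```

View pics/w27.png

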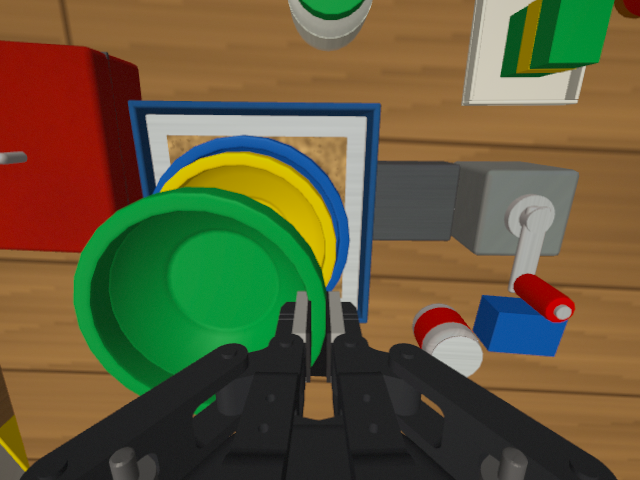

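Emit:
apply_moves([
  [[1,-0.01,-0.02,0.5,0,0,0],[1,-0.01,-0.02,0.9,0,0,0],[1,-0.01,-0.02,1.07,0,0,0],[1,-0.01,-0.02,1.09,0,0,0],[1,-0.01,-0.02,1.09,0,0,0]],
])

```text
t: 38.8
ee_pos: [539.0, 282.2, 245.5]
eef_rot: [[0.999, 0.052, 0.002], [0.052, -0.999, 0.001], [0.002, -0.001, -1.0]]
force: [0.9, -0.9, -0.4]
opening: 0.077
```

Emit:
apply_moves([
  [[1,0,0,0.03,0,0,0],[1,0,0,0.03,0,0,0],[1,0,0,0.03,0,0,0]],
])

```text
t: 39.17
ee_pos: [538.3, 282.1, 242.8]
eef_rot: [[0.999, 0.052, 0.001], [0.052, -0.999, 0.0], [0.001, -0.0, -1.0]]
force: [0.5, 0.2, -0.3]
opening: 0.074
```

Run:
```python
from h import *
s=st();shot('wrist','w28');c=fit('w28','c',(539,331),173);fit('w28','b',(539,331),154);fit('w28','a',(539,331),135)
```

```text
t 39.17 p [538.3 282.1 242.8] yaw 2.97 tilt [0.0005 0.0002] f [ 0.5  0.2 -0.3] op 0.074
c centre [538.9 333.2] n 10462 res/pt 0.03 rim z by quadrant [231.3, 231.1, 230.8, 230.3]
b centre [538.8 333.7] n 5781 res/pt 0.0 rim z by quadrant [209.5, 209.6, 209.6, None]
a centre [539. 333.] n 5613 res/pt 0.0 rim z by quadrant [190.6, 190.6, 190.6, None]
```

Green is centred to within 0.5 mm and needs another 2.5 mm down before I release it.

Emit:
apply_moves([
  [[1,0,0,0.03,0,0,0],[1,0,0,0.045,0,0,0],[1,0,0,0.045,0,0,0]],
])

```text
t: 39.6
ee_pos: [538.3, 282.0, 239.9]
eef_rot: [[0.999, 0.052, 0.0], [0.052, -0.999, -0.0], [0.0, 0.0, -1.0]]
force: [-0.7, -1.6, -0.3]
opening: 0.068
```

Emit:
apply_moves([
  [[1,0,0,0.005,0,0,0],[0.4,0,0,0,0,0,0],[0.4,0,0,0,0,0,0],[0.4,0,0,-0.3,0,0,0],[0.4,0,0,-0.8,0,0,0]],
])

```text
t: 40.22
ee_pos: [537.7, 281.9, 288.0]
eef_rot: [[0.999, 0.052, -0.002], [0.052, -0.999, -0.001], [-0.002, 0.0, -1.0]]
force: [0.4, 0.3, -0.3]
opening: 0.299
```

Emit:
apply_moves([
  [[0,0,0.4,-0.8,0,0,0],[0,-0.2,1.0,-1.4,0,0,0],[0,-0.4,1.6,-1.6,0,0,0],[0,-0.5,2.2,-1.6,0,0,0],[0,-0.5,2.2,-1.6,0,0,0]],
])

```text
t: 40.85
ee_pos: [515.3, 146.9, 386.0]
eef_rot: [[0.999, 0.048, 0.003], [0.048, -0.999, 0.0], [0.003, 0.0, -1.0]]
force: [0.2, 0.9, 0.8]
opening: 0.499
```

Run:
```python
from h import *
s=st();shot('wrist','w29');c=fit('w29','c',(539,331),173);fit('w29','b',(539,331),154);fit('w29','a',(539,331),135)
z=load('w29')
P=cloud(z);g=(P[...,2]>165)&(P[...,2]<180)&(P[...,0]>440)&(P[...,0]<640)&(P[...,1]>0)&(P[...,1]<160)
print('handle',cv2.minAreaRect(P[g][:,:2].astype(np.float32)),g.sum())
```

```text
t 40.85 p [515.3 146.9 386. ] yaw 2.78 tilt [0.0033 0.0001] f [0.2 0.9 0.8] op 0.499
c centre [538.7 332.9] n 4434 res/pt 0.01 rim z by quadrant [228.6, 228.4, 228.6, 228.4]
b centre [539.1 333.2] n 2602 res/pt 0.01 rim z by quadrant [209.6, 209.5, 209.7, 209.6]
a centre [539.3 332.4] n 2507 res/pt 0.01 rim z by quadrant [190.7, 190.5, 190.7, 190.4]
handle ((485.0964660644531, 70.34911346435547), (25.224382400512695, 24.38572883605957), 80.85436248779297) 479
```

View pics/w29.png

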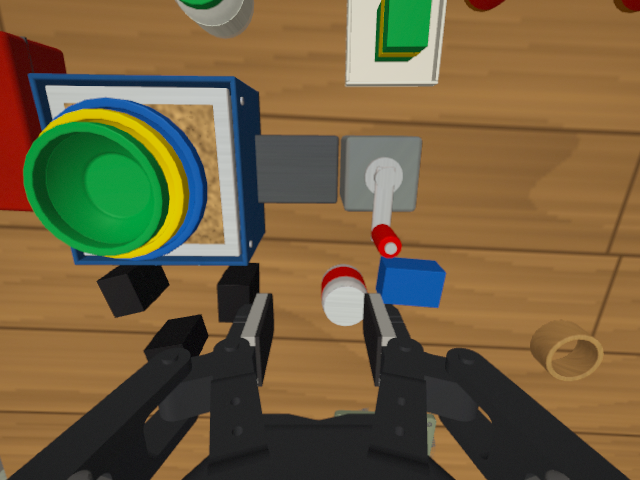

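The stack is nested: centres within 1 mm, rims level at 190.6, 209.6 and 228.5. Now back to the handle at (485,70).

Run:
```python
from h import *
shot('scene','s3');shot('side','sd3')
plan((485.2,69.5,230),3.0);plan((485.2,69.5,158),3)
circ(182.6,-1,24,15,yaw=2.97)
```

```text
d [-0.572  1.302  2.574] rot [-0.004 -0.006 -0.002] rows 2.82
d [-0.574  1.303  3.774] rot [-0.004 -0.006 -0.002] rows 3.87
call 0 [[np.float64(0.097), np.float64(-0.44)], [np.float64(0.364), np.float64(-0.803)], [np.float64(0.755), np.float64(-1.025)], [np.float64(1.204), np.float64(-1.07)], [np.float64(1.631), np.float64(-0.928)]]
call 1 [[np.float64(0.333), np.float64(0.304)], [np.float64(0.513), np.float64(0.716)], [np.float64(0.51), np.float64(1.167)], [np.float64(0.325), np.float64(1.577)], [np.float64(-0.012), np.float64(1.876)]]
call 2 [[np.float64(-0.429), np.float64(0.136)], [np.float64(-0.877), np.float64(0.086)], [np.float64(-1.266), np.float64(-0.141)], [np.float64(-1.528), np.float64(-0.507)], [np.float64(-1.619), np.float64(-0.949)]]
```

View pics/s3.png

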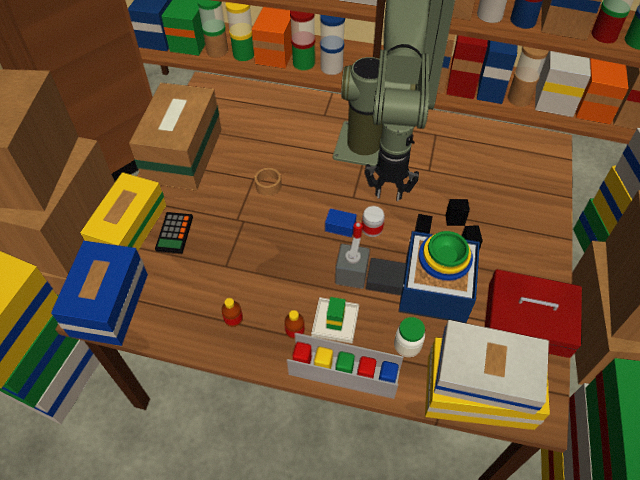

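View pics/sd3.png

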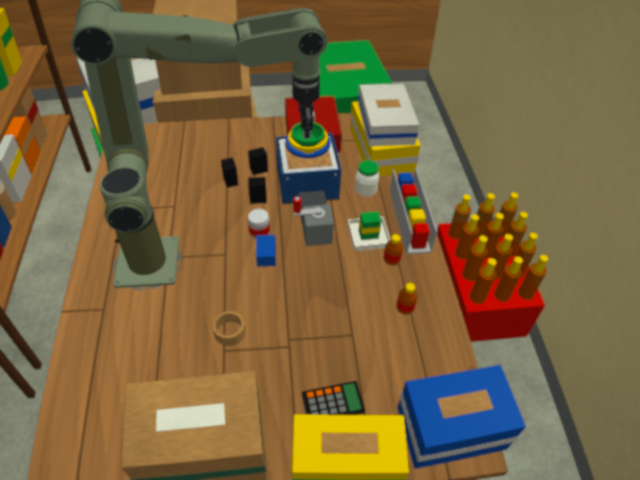

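The scene shows the stack on the platform at (447,250) and the carton upright in the tray at (336,315). There is no orange cover anywhere, so all three covers are in the stack. Now to the crank.

Emit:
apply_moves([
  [[-1,-0.2,0.5,0.7,0,0,0],[-1,-0.4,1.0,1.5,0,0,0],[-1,-0.56,1.3,2.2,0,0,0],[-1,-0.56,1.3,2.9,0,0,0],[-1,-0.56,1.3,3.0,0,0,0]],
])

```text
t: 41.62
ee_pos: [483.2, 69.9, 200.5]
eef_rot: [[0.999, 0.053, -0.008], [0.053, -0.999, 0.001], [-0.008, -0.001, -1.0]]
force: [0.6, -0.2, 0.2]
opening: 0.995
```

Run:
```python
from h import *
st();shot('wrist','w30');plan((485.2,69.5,157),3)
```

```text
t 41.62 p [483.2  69.9 200.5] yaw 3.03 tilt [-0.0077  0.0006] f [ 0.6 -0.2  0.2] op 0.995
d [0.015 0.007 0.749] rot [-0.004  0.025  0.004] rows 0.72
```

View pics/w30.png

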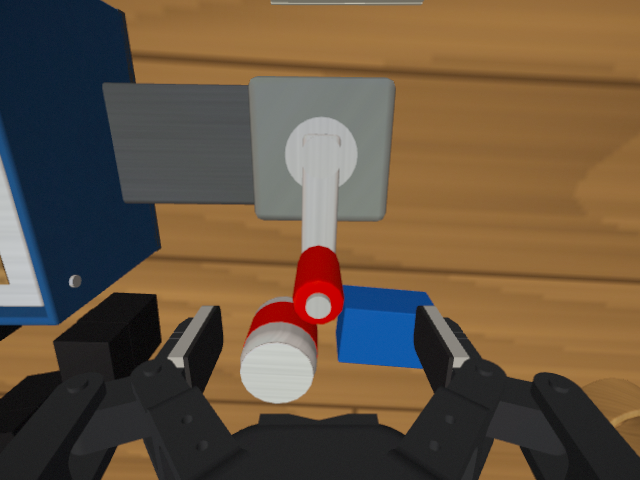

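Emit:
apply_moves([
  [[-1,0,0,0.5,0,0,0],[-1,0,0,0.7,0,0,0],[-1,0,0,0.7,0,0,0],[1,0,0,0.7,0,0,0],[1,0,0,0.7,0,0,0]],
], newtons=30)

```text
t: 42.3
ee_pos: [486.5, 69.1, 163.1]
eef_rot: [[0.999, 0.052, 0.002], [0.052, -0.999, -0.0], [0.002, 0.0, -1.0]]
force: [0.4, -0.2, -0.0]
opening: 0.604
```

Emit:
apply_moves([
  [[1,0,0,0,0,0,0],[1,0,0,0,0,0,0],[1,0,0,0,0,0,0],[1,0,0,0,0,0,0]],
])

```text
t: 42.8
ee_pos: [486.0, 69.2, 162.5]
eef_rot: [[0.999, 0.052, 0.001], [0.052, -0.999, 0.0], [0.001, -0.0, -1.0]]
force: [-1.3, 1.7, 5.7]
opening: 0.294
```

Emit:
apply_moves([
  [[1,0.097,-0.44,0,0,0,0],[1,0.364,-0.803,0,0,0,0],[1,0.755,-1.025,0,0,0,0],[1,1.204,-1.07,0,0,0,0],[1,1.631,-0.928,0,0,0,0]],
])

```text
t: 43.42
ee_pos: [580.3, 130.1, 162.4]
eef_rot: [[0.999, 0.054, -0.002], [0.054, -0.999, -0.001], [-0.002, 0.001, -1.0]]
force: [-6.2, -5.2, 10.0]
opening: 0.296
```

Run:
```python
from h import *
s=st()
A=np.array([550.3,72.0]);d=np.array(s['ee_pos'])[:2]-A;print(d,np.linalg.norm(d),np.degrees(np.arctan2(d[1],d[0])))
shot('side','sd4');shot('wrist','w31')
```

```text
t 43.42 p [580.3 130.1 162.4] yaw 3.07 tilt [-0.0022 -0.001 ] f [-6.2 -5.2 10. ] op 0.296
[29.99208902 58.1483383 ] 65.42747627071554 62.71595754199459
```

View pics/w31.png

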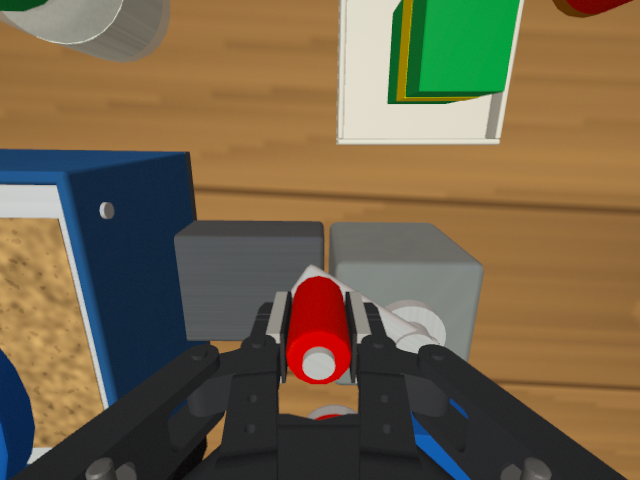

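The handle is held at (318,340) and the crank has turned 120° clockwise. I'll carry on down.

Emit:
apply_moves([
  [[1,0.333,0.304,0,0,0,0],[1,0.513,0.716,0,0,0,0],[1,0.51,1.167,0,0,0,0],[1,0.325,1.577,0,0,0,0],[1,-0.012,1.876,0,0,0,0]],
])

```text
t: 44.15
ee_pos: [586.8, 17.4, 162.5]
eef_rot: [[0.999, 0.051, 0.005], [0.051, -0.999, 0.002], [0.005, -0.002, -1.0]]
force: [-0.1, 6.3, 5.2]
opening: 0.3
```

Emit:
apply_moves([
  [[1,-0.429,0.136,0,0,0,0],[1,-0.877,0.086,0,0,0,0],[1,-1.266,-0.141,0,0,0,0],[1,-1.528,-0.507,0,0,0,0],[1,-1.619,-0.949,0,0,0,0]],
])

```text
t: 44.78
ee_pos: [485.8, 68.2, 162.6]
eef_rot: [[0.999, 0.051, 0.004], [0.051, -0.999, -0.003], [0.004, 0.003, -1.0]]
force: [7.7, -3.3, -1.5]
opening: 0.295
```

Emit:
apply_moves([
  [[1,0.097,-0.44,0,0,0,0],[1,0.364,-0.803,0,0,0,0],[1,0.755,-1.025,0,0,0,0],[1,1.204,-1.07,0,0,0,0],[1,1.631,-0.928,0,0,0,0]],
])

```text
t: 45.4
ee_pos: [579.6, 130.5, 162.4]
eef_rot: [[0.999, 0.054, -0.003], [0.054, -0.999, -0.0], [-0.003, 0.0, -1.0]]
force: [-7.3, -4.4, 10.0]
opening: 0.3
```

Emit:
apply_moves([
  [[1,0.333,0.304,0,0,0,0],[1,0.513,0.716,0,0,0,0],[1,0.51,1.167,0,0,0,0],[1,0.325,1.577,0,0,0,0],[1,-0.012,1.876,0,0,0,0]],
])

```text
t: 46.02
ee_pos: [586.8, 17.4, 162.5]
eef_rot: [[0.999, 0.051, 0.005], [0.051, -0.999, 0.002], [0.005, -0.002, -1.0]]
force: [1.0, 7.0, 5.8]
opening: 0.296
```

Emit:
apply_moves([
  [[1,-0.429,0.136,0,0,0,0],[1,-0.877,0.086,0,0,0,0],[1,-1.266,-0.141,0,0,0,0],[1,-1.528,-0.507,0,0,0,0],[1,-1.619,-0.949,0,0,0,0]],
])

```text
t: 46.65
ee_pos: [485.7, 68.3, 162.6]
eef_rot: [[0.999, 0.051, 0.004], [0.051, -0.999, -0.003], [0.003, 0.003, -1.0]]
force: [8.4, -3.8, -2.0]
opening: 0.298
```

Emit:
apply_moves([
  [[1,0,-0.06,0,0,0,0],[1,0,-0.1,0,0,0,0],[1,0,-0.1,0,0,0,0]],
])

```text
t: 47.02
ee_pos: [485.8, 70.1, 162.6]
eef_rot: [[0.999, 0.053, 0.002], [0.053, -0.999, -0.011], [0.001, 0.011, -1.0]]
force: [-0.7, -17.3, 6.0]
opening: 0.291
```

Emit:
apply_moves([
  [[1,0,0.1,0,0,0,0],[-1,0,0.1,0,0,0,0],[-1,0,0.1,0,0,0,0],[-1,0,0.1,0,0,0,0],[-1,0,0.1,-0.7,0,0,0]],
])

```text
t: 47.65
ee_pos: [482.2, 69.5, 200.3]
eef_rot: [[0.999, 0.052, -0.01], [0.052, -0.999, 0.0], [-0.01, -0.001, -1.0]]
force: [0.8, 0.2, 0.7]
opening: 0.995
```

Emit:
apply_moves([
  [[-1,0,0,-0.9,0,0,0],[-1,0,0,-1.8,0,0,0],[-1,0,-0.6,-2.7,0,0,0],[-1,0,-1.2,-3.4,0,0,0],[-1,0,-1.2,-3.4,0,0,0]],
])

```text
t: 48.28
ee_pos: [483.1, 143.4, 412.6]
eef_rot: [[0.998, 0.056, 0.009], [0.056, -0.998, 0.002], [0.009, -0.001, -1.0]]
force: [0.2, -0.5, -0.2]
opening: 1.001
```

Run:
```python
from h import *
s=st();shot('wrist','w32');shot('scene','s4')
for k,b in(('c',63),('b',44),('a',25)): fit('w32',k,(539,331),b,rad=20)
z=load('w32');P=cloud(z);hsv=cv2.cvtColor(z['im'],cv2.COLOR_BGR2HSV)
m=(abs(P[...,0]-539)<85)&(abs(P[...,1]-332)<85)&(hsv[...,0]<22);print('cork',np.median(P[m][:,2]))
g=(P[...,2]>165)&(P[...,2]<180)&(P[...,0]>440)&(P[...,0]<640)&(P[...,1]>0)&(P[...,1]<160)
print('handle',cv2.minAreaRect(P[g][:,:2].astype(np.float32)),g.sum())
```

```text
t 48.27 p [483.1 143.4 412.6] yaw 3.2 tilt [0.0092 0.0016] f [ 0.2 -0.5 -0.2] op 1.001
c centre [539.  333.2] n 2084 res/pt 0.03 rim z by quadrant [118.7, 118.6, 118.8, 118.5]
b centre [539.2 333.5] n 1391 res/pt 0.0 rim z by quadrant [99.8, 99.7, 100.0, 99.9]
a centre [539.3 332.7] n 1420 res/pt 0.57 rim z by quadrant [80.9, 80.7, 81.1, 81.1]
cork 26.701968976002377
handle ((484.9118347167969, 68.83056640625), (24.663066864013672, 25.057268142700195), 38.53594207763672) 443
```

View pics/w32.png

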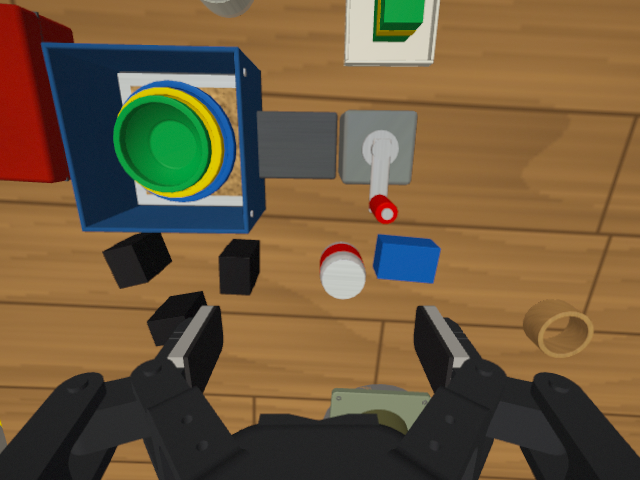

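View pics/s4.png

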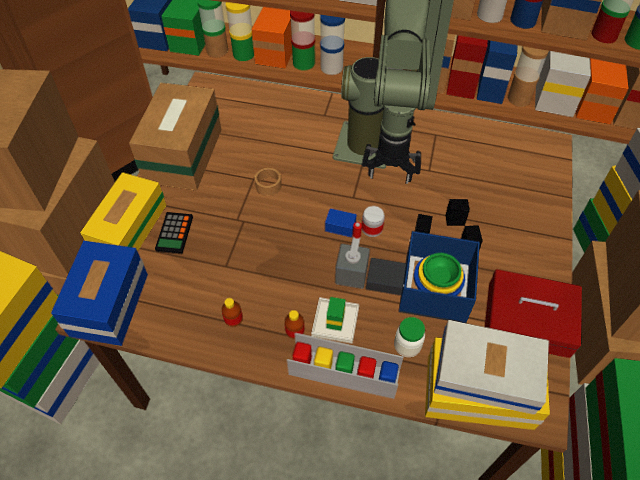

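The platform is down: rims dropped about 110 mm to 80.9, 99.8 and 118.7, and the end stop was felt at 17 N. The stack is centred and the carton stands in the tray. I'm handing it in.

```bash
python3 -c "
from station import arm
print(arm.sign_off())"
```

```text
the job is handed in; nothing more can be done
None
```

The covers are put away, and I handed the job in after about 48 s of robot time. I wound the platform fully up, then stood the soap carton upright in the white tray. I nested the covers on the middle of the platform, blue at the bottom, then yellow, then green. Then I wound the platform fully down with the stack on it. No orange cover was in any view, so three was all of them.

**Last checks:**
- **Nesting:** the three cover centres agree within about 1 mm, and within about 2 mm of the middle of the well. The rims are level and about 19 mm apart, so each cover sits fully down.
- **Platform:** the rims dropped about 110 mm, from 190.6/209.6/228.5 to 80.9/99.8/118.7. I felt the crank's stop at both ends. The rims and cork read 1–2 mm above nominal, about as the depth readings ran throughout.
- **Carton:** it stands upright in the tray in the final scene picture.
- **Other goods:** I didn't touch the other goods or the black look-alikes, and in the pictures they look to be where they started. I didn't measure each one.

One thing didn't go cleanly. My first grip on the blue cover pushed it about 4 mm sideways, so I opened, measured again and regripped before lifting it.

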